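Weigh a ground blade blank on the sprung hook

ROBOT

A 6-joint arm with a two-finger parallel gripper is mounted at the origin on the work surface. World frame = base frame: x ahead of the robot, y to its left, z up, the work surface at z = 0. Lengths are in m, angles in rad, forces in N, time in s.
With the tool pointing down it reaches from about 0.35 to 0.85 m from the base axis. Payload 8.1 kg.
Tool frame: the origin (TCP) lies on the centre line of the jaws, within the pads' length; the fingertips stand 14 mm ahead of it and the grasp point (between the pads) lies 5 mm behind it; z points along the fingers, y is the direction in which the jaws open and shut (so a half turn about z gives the same grasp; the last joint's range is limited). The gripper opens to 93 mm and grips with 3 to 60 N. Pads are 15 mm wide; open, the fingers measure 128 mm over their backs; the gripper's body (75 mm by 188 mm) begins 65 mm behind the grasp point.
Start: joints at [-1.256, 0.13, 1.488, -0, 1.523, -0.085], TCP at [0.234, -0.553, 0.233] pointing down, gripper open.
Joint ranges: [-2.96, 2.96], [-0.89, 2.26], [0.02, 2.5], [-1.34, 4.48], [0, 2.73], [-2.66, 2.66]. Speed limits (rad/s): [2.39, 2.39, 2.79, 3.14, 3.14, 3.14].

INTERFACE

Orientations are given as a rotation vector (axis times angle).
In Python, from plant import robot gives the robot as it stands.
- The arm moves only by the tool jog_arm, never from a script. Its argument "steps" is a list of rows, each a list of 7 numbers: the closure, from 0 (fully open) to 1 (shut), then the shift along the tool's x, y, z in m, then the turn, a rotation vector about the tool's x, y, z in rad. In form: [[jaw, tx, ty, tz, rx, ry, rz], ...]. A call has 1 to 5 rows; each row is the pose to reach, as a shift and turn from the pose measured when the call began, along the tool's axes at that moment; what a row does not reach only later rows make up. A row lasts 1/8 s, in which the tool goes at most 62.5 mm and 10.7 degrees, less where a joint would pass 70% of its speed; a pose out of reach is approached as far as the arm can. A call with a gripper value outside its range is refused whole. The fingers move at their own pace and stop on an object; "force" is the grip in N (left out, the last holds). Time passes only in rows, so rows that repeat a pose let the fingers close. It gives the time, the measured TCP pose, the force and the opening at its end, in the units of the state.
- robot.read_state(): the state, without advancing time (a new reading comes with each control period).
- robot.read_camera(name): name is "side" or "top" or "wrist"; returns a dict with "image" (420x560x3 uint8, red, green, blue), "mtx" (3x3 intrinsics, pixels), "extrinsics" (4x4, takes a point from camera to world coordinates); the wrist camera has in their place "tool_from_camera" (4x4, takes a point from camera to tool coordinates, whose origin is the TCP and whose axes are the flange's). Camera axes: x right, y down, z forward; pixel columns grow to the right and rows downward; lengths in m; the calibration is good to about 2 mm. A picture is of the moment at which its call begins: read the wrist's pose just before it. There is no depth.
- robot.close_job(): hands the job in, once; it reports no verdict.
The state is a dict: "t": time; "q": joint angles; "dq": joint speeds; "joint_torque": joint torques, N m; "tool_pos": TCP position; "orientation": TCP orientation; "force": force on the tool from outside, world axes, zero at the start; "wrist_torque": the same for the moment, N m; "opening": finger opening in m.
Only numpy, scipy, OpenCV 4.12 (cv2) and the standard library are available. Lean on these libraries where they do the work, as an engineer would, in place of code of your own. Each camera call takes 0.05 s, during which the arm holds its last target.

TASK

Weigh the blade blank lying in the aluminium pan: take the pan by its red handle, hang it by its bail on the hook of the weighing stand, and ease its whole weight onto the sprung hook before you let go, so that the hook neither jumps nor is dragged to its stop. Let the hook come to rest with nothing touching the pan, then press the green key on the terminal to store the weight. Leave the pan hanging with the blank in it, and leave everything else on the bench where it is.

Things in the scene. Friction and masses are not known exactly. Their poses are not given: they have to be found in the camera images.
- scale: Weighing stand, fixed to the bench. Its origin is on the bench top straight below the hook; z up. The hook is open towards the stand's -x. A 32 mm steel pillar stands on a 150 mm square, 16 mm thick base centred at x +110, y +160 mm; a green arm at 730 mm carries a grey load-cell head (64 x 120 mm, from 590 to 680 mm up) and a clear spring tube 42 mm across at its collars (402 to 590 mm up), all on the line above the hook.
- hook (a joint): How far the sprung hook has sunk, m: 0 unloaded, stop at 0.14, growing downwards. It only moves straight up and down, is rigid sideways, starts to sink at 2.1 N and sinks 33 mm for each further newton; lightly damped, it bobs for some seconds after a disturbance. The pan and its blank weigh roughly 2.5 to 5.7 N together, not known beforehand, so they sink it 13 to 120 mm. It should never be made or let to move faster than 0.1 m/s.
- hook_seat (a point): The lowest point of the hook's bowl, on its upper surface, where the bail must come to hang: 300 mm above the bench unloaded, moves down with the hook; axes as the stand's. The hook is bent from 8 mm rod, painted yellow, in the stand's x-z plane: its tip is at x -22 mm and reaches 23 mm above this point; its shank rises behind at x +22 mm (mouth 36 mm clear between them), and swings back over this point from 64 to 88 mm up.
- pan_grip (a point): Where to grip the red handle of the weigh pan: middle of the handle bar, 34 mm above the pan's underside and 115 mm from the pan's centre on its -x side. Axes as the pan's: x runs along the handle from here to the pan, z up. The bar is 12 mm wide (y) and 18 mm high, and free from 45 mm this side of it to 37 mm in front of it. The pan is an aluminium tray 100 (x) x 150 (y) x 28 mm high; its weight hangs about 110 mm in front of the grip.
- pan_eye (a point): Underside of the top of the pan's bail, straight above the pan's centre: 115 mm in +x and 109.5 mm above point pan_grip, 143.5 mm above the pan's underside. Axes as the pan's. The bail is one 7 mm steel bar across the pan in its y-z plane, rising from both ends of the tray to a narrow arch at the top (about 22 mm clear width 8 mm below this point, widening below), open underneath, so that the hook can enter along the pan's x. Its top is 7 mm higher.
- blank_mid (a point): Centre of the steel blade blank lying loose in the pan: 107 mm long (y), 34 mm wide, 10 mm thick. Its mass differs from run to run.
- terminal: Grey weighing terminal, 130 x 130 x 46 mm, fixed on the bench, origin under its centre. It may be on the left or on the right.
- key_top (a point): Top centre of the round green key on the terminal, 30 mm across, the only key that moves.
- key (a joint): Travel of the green key, m: 0 up, 0.006 fully down; it takes about 4 N and comes back by itself. It stores when more than 0.004 down.
- bin: Blue open bin, 150 x 120 x 60 mm, fixed, on the side where the terminal is not. Leave alone.
- flap_disc: Grey abrasive disc lying flat, 115 mm across, 14 mm thick. Leave alone.
- compound_bar: Reddish-brown bar of polishing compound, 110 x 45 x 40 mm. Leave alone.
- blank_b: A loose blade blank on the bench, 107 x 34 x 10 mm. Leave alone.
- blank_c: Another loose blade blank on the bench, 107 x 34 x 10 mm. Leave alone.
- felt_bob: Pale felt polishing bob, 60 mm across, 60 mm high. Leave alone.
- spanner: Spanner lying on the bench. Leave alone.
- mug: Blue mug, 76 mm across, 90 mm high. Leave alone.
Mind the look-alikes: they are no part of the job. Leave any brown look-alike of the terminal alone. Leave any brown or turquoise look-alike of the part that bears blank_mid alone.

How it is judged:
By the outcome, as a careful person would: the job done as asked, in the order asked, and still so for the second after the job is handed in, with the robot touching nothing.
It also fails if it takes over 64 s, if anything falls off the work surface, if the arm or the gripper's body presses on something with over 40 N, if the wrist force passes 120 N, or if a joint passes its speed limit or range.

## Working session

There is one attempt and no reset: what is moved stays moved. The work goes in short steps, Python scripts to look and compute and a tool call to move; the robot and the scene stay as the last step left them, time stands still between calls to the robot, and variables do not carry over. Pictures are saved under pics/ and viewed, and the job is handed in when it is done.

Besides the shell and the picture viewer there is one more tool, called after "Request:" as name(argument=value, ...) on one line, values as JSON. jog_arm: Moves the arm, as the interface text tells. Its arguments: {"type":"object","properties":{"steps":{"type":"array"},"force":{"type":"number"}},"required":["steps"]}

```bash
ls; mkdir -p pics; python3 - <<'E'
from plant import robot
import cv2,numpy as np
np.set_printoptions(precision=4,suppress=True)
s=robot.read_state();print(s)
for n in ["side","top","wrist"]:
    c=robot.read_camera(n);cv2.imwrite(f"pics/{n}0.png",c["image"][:,:,::-1])
    print(n,c["mtx"]);print(c.get("extrinsics",c.get("tool_from_camera")))
E
```

```text
pics
{'t': 0.0, 'q': array([-1.2564,  0.1312,  1.4893, -0.    ,  1.523 , -0.0854]), 'dq': array([ 0.    , -0.0012,  0.    ,  0.0005, -0.0006,  0.0017]), 'joint_torque': array([  0.0003, -55.9846, -49.1756,   0.0767,   0.0356,  -0.0001]), 'tool_pos': array([ 0.2334, -0.5522,  0.2316]), 'orientation': array([-3.0773, -0.6235,  0.0004]), 'force': array([-0.1378, -0.2725,  0.4383]), 'wrist_torque': array([-0.0173,  0.0321,  0.0265]), 'opening': 0.09288375474915152}
side [[434.618    0.     279.2643]
 [  0.     434.618  212.3586]
 [  0.       0.       1.    ]]
[[ 0.7271 -0.4685  0.5018 -0.2629]
 [-0.6865 -0.5004  0.5276 -0.8159]
 [ 0.0039 -0.7281 -0.6855  1.2397]
 [ 0.      0.      0.      1.    ]]
top [[495.6925   0.     278.3725]
 [  0.     495.6925 212.1589]
 [  0.       0.       1.    ]]
[[ 0.0231 -0.9914  0.1291  0.3308]
 [-0.9997 -0.0225  0.006  -0.0109]
 [-0.0031 -0.1292 -0.9916  1.5158]
 [ 0.      0.      0.      1.    ]]
wrist [[294.9546   0.     278.4673]
 [  0.     294.9546 210.6206]
 [  0.       0.       1.    ]]
[[-0.0002 -0.9644 -0.2644  0.073 ]
 [ 1.      0.     -0.0007  0.0003]
 [ 0.0007 -0.2644  0.9644 -0.152 ]
 [ 0.      0.      0.      1.    ]]
```

View pics/side0.png

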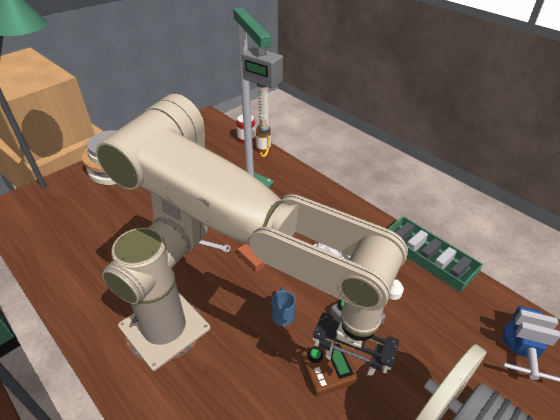

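View pics/top0.png

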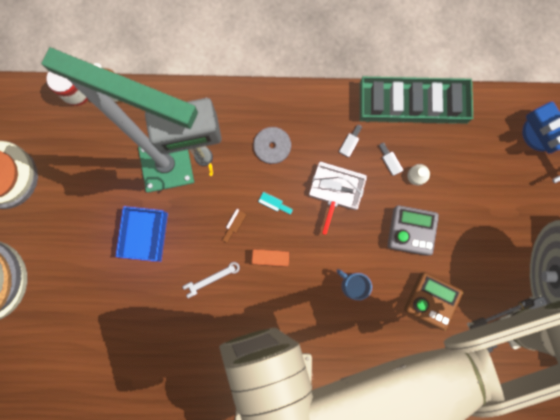

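View pics/wrist0.png

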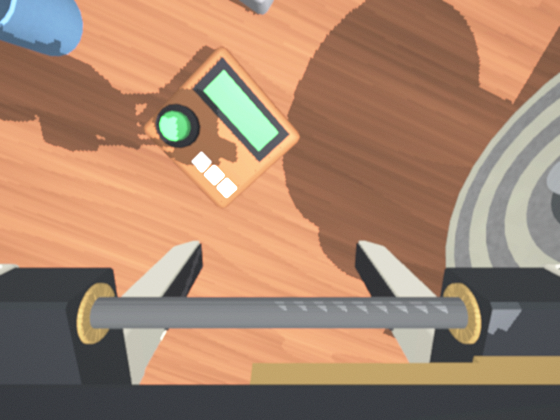

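```bash
python3 - <<'E'
import cv2
a=cv2.imread("pics/top0.png")
cv2.imwrite("pics/t_pan.png",cv2.resize(a[140:260,270:420],None,fx=5,fy=5,interpolation=cv2.INTER_CUBIC))
cv2.imwrite("pics/t_st.png",cv2.resize(a[80:200,110:260],None,fx=5,fy=5,interpolation=cv2.INTER_CUBIC))
a=cv2.imread("pics/side0.png")
cv2.imwrite("pics/s_st.png",cv2.resize(a[80:200,190:320],None,fx=5,fy=5,interpolation=cv2.INTER_CUBIC))
E
```

```text
(no output)
```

View pics/t_pan.png

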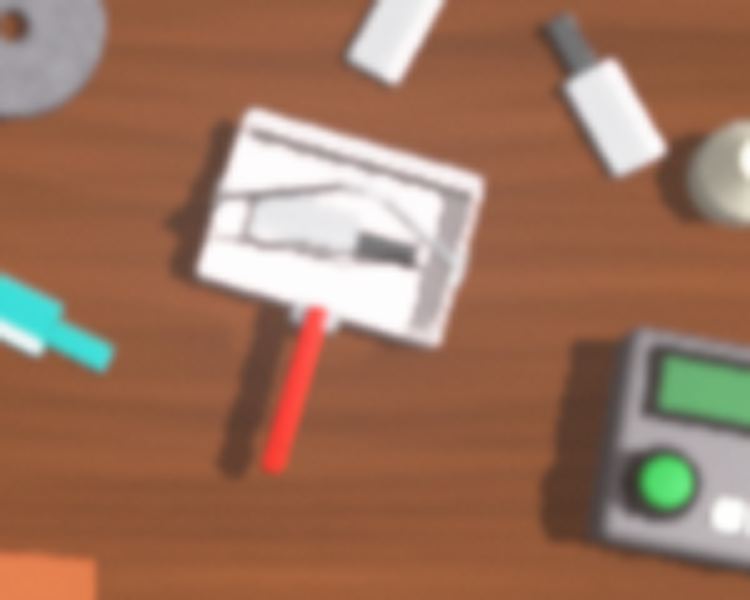

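View pics/t_st.png

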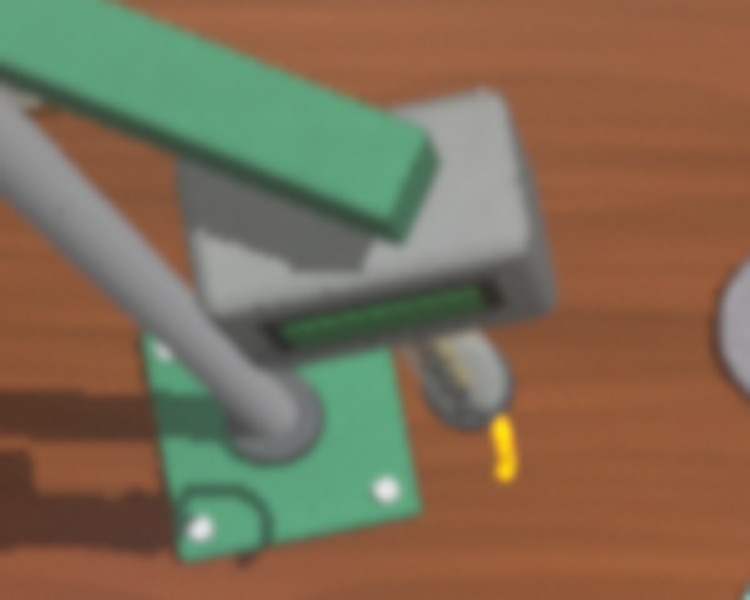

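View pics/s_st.png

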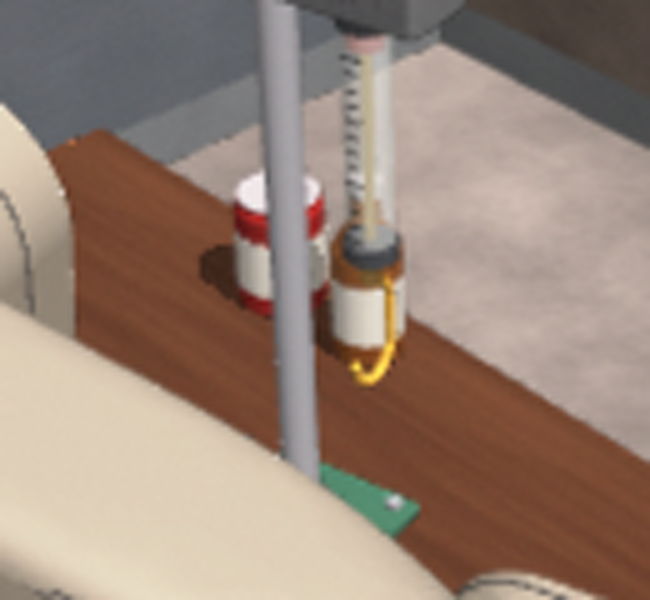

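```bash
cat > h.py <<'E'
import numpy as np,cv2
from scipy.optimize import least_squares
from scipy.spatial.transform import Rotation as R
np.set_printoptions(precision=4,suppress=True)
K={'side':np.array([[434.618,0,279.2643],[0,434.618,212.3586],[0,0,1]]),'top':np.array([[495.6925,0,278.3725],[0,495.6925,212.1589],[0,0,1]])}
E={'side':np.array([[0.7271,-0.4685,0.5018,-0.2629],[-0.6865,-0.5004,0.5276,-0.8159],[0.0039,-0.7281,-0.6855,1.2397],[0,0,0,1]]),
'top':np.array([[0.0231,-0.9914,0.1291,0.3308],[-0.9997,-0.0225,0.006,-0.0109],[-0.0031,-0.1292,-0.9916,1.5158],[0,0,0,1]])}
KW=np.array([[294.9546,0,278.4673],[0,294.9546,210.6206],[0,0,1]])
TC=np.array([[-0.0002,-0.9644,-0.2644,0.073],[1,0,-0.0007,0.0003],[0.0007,-0.2644,0.9644,-0.152],[0,0,0,1]])
def proj(K,E,P):
    p=(np.asarray(P)-E[:3,3])@E[:3,:3]
    q=p@K.T; return q[...,:2]/q[...,2:]
def Ewrist(pos,rv):
    T=np.eye(4);T[:3,:3]=R.from_rotvec(rv).as_matrix();T[:3,3]=pos;return T@TC
def ray(K,E,uv,z):
    d=E[:3,:3]@np.linalg.solve(K,[uv[0],uv[1],1]);t=(z-E[2,3])/d[2];return E[:3,3]+t*d
def place(p,P):
    c,s=np.cos(p[2]),np.sin(p[2]);P=np.asarray(P,float)
    return np.stack([p[0]+c*P[...,0]-s*P[...,1],p[1]+s*P[...,0]+c*P[...,1],P[...,2]],-1)
def fit(obs,x0):
    # obs: list (K,E,P,uv)
    f=lambda p:np.concatenate([proj(k,e,place(p,P))-np.array(uv) for k,e,P,uv in obs])
    r=least_squares(f,x0,loss='soft_l1',f_scale=1.5);return r.x,f(r.x).reshape(-1,2)
E
python3 - <<'E'
from h import *
T=lambda P,u,v,o:(K['top'],E['top'],np.array(P)/1000,(o[0]+u/5,o[1]+v/5))
S=lambda P,u,v,o:(K['side'],E['side'],np.array(P)/1000,(o[0]+u/5,o[1]+v/5))
o=(110,80)
obs=[T((35,85,16),420,515,o),T((35,235,16),182,562,o),T((185,235,16),142,340,o),T((-32,-60,680),530,243,o),T((-32,60,680),210,312,o),T((-32,-60,590),548,312,o),
T((-22,0,323),507,478,o),S((-22,0,323),355,363,(190,80)),S((0,0,292),370,384,(190,80)),S((0,0,402),372,268,(190,80))]
p,r=fit(obs,[.45,.1,0.1]);print('stand',p);print(r)
o=(270,140)
obs=[T((50,75,28),250,108,o),T((50,-75,28),485,180,o),T((-50,-75,28),440,345,o),T((-50,75,28),197,272,o),T((-115-45,0,43),275,472,o)]
p,r=fit(obs,[.45,-.1,0.1]);print('pan',p);print(r); g=place(p,[-.115,0,.034]);print('grip',g)
print('key',ray(K['top'],E['top'],(403,236.4),.054))
E
```

```text
stand [0.5992 0.1691 0.2478]
[[-0.0563 -0.543 ]
 [-0.3165  0.8012]
 [-1.4419 -1.227 ]
 [ 1.6747  0.4582]
 [-2.0553  1.6894]
 [ 3.9146  0.5138]
 [-0.3707 -2.0826]
 [ 0.3053 -0.3272]
 [ 0.8648 -0.5418]
 [-0.1244 -2.9154]]
pan [ 0.612  -0.1838 -0.2705]
[[-0.3357  1.1065]
 [-0.1529  0.5857]
 [ 0.0173 -1.3624]
 [ 1.0856 -0.8791]
 [-0.4277  0.3609]]
grip [ 0.5012 -0.153   0.034 ]
key [ 0.4573 -0.3716  0.054 ]
```

```bash
cat >> h.py <<'E'
def Rt(yaw,tilt):
    # tool x outward/up, z out/down ; tilt from vertical
    c,s=np.cos(yaw),np.sin(yaw); h=np.array([c,s,0]);u=np.array([0,0,1.])
    z=np.sin(tilt)*h-np.cos(tilt)*u; x=np.cos(tilt)*h+np.sin(tilt)*u
    return np.stack([x,np.cross(z,x),z],1)
def go(pos,Rm,st=None):
    from plant import robot
    st=st or robot.read_state(); R0=R.from_rotvec(st['orientation']).as_matrix()
    t=R0.T@(np.array(pos)-st['tool_pos']); rv=R.from_matrix(R0.T@Rm).as_rotvec()
    print('step',np.round(t,4),np.round(rv,4),'|rot deg|',np.degrees(np.linalg.norm(rv)).round(1)); return t,rv
def snap(name,fn):
    from plant import robot
    s=robot.read_state();c=robot.read_camera(name);cv2.imwrite('pics/'+fn,c['image'][:,:,::-1]);return s
E
python3 - <<'E'
from h import *
go([.40,-.122,.24],Rt(-.27,np.radians(45)))
E
```

```text
step [ 0.3209 -0.3315 -0.0077] [-0.2642  0.7556  0.634 ] |rot deg| 58.5
```

Candidates in the top view: the red-handled pan at (338,185), with its handle at (328,220), is the one I want. The turquoise (275,203) and brown (234,225) knife-like look-alikes are not. For the terminal, the grey one at (414,230) is right and the brown one at (433,300) is not. The close crop confirms the red handle and the aluminium tray.

Request:
jog_arm(steps=[[0.4,0.32,-0.33,-0.008,-0.264,0.756,0.634],[0.4,0.32,-0.33,-0.008,-0.264,0.756,0.634],[0.4,0.32,-0.33,-0.008,-0.264,0.756,0.634],[0.4,0.32,-0.33,-0.008,-0.264,0.756,0.634],[0.4,0.32,-0.33,-0.008,-0.264,0.756,0.634]])

```text
t: 0.78
tool_pos: [0.3446, -0.2935, 0.2383]
orientation: [2.886, -0.231, 0.995]
force: [0.0, 0.9, 1.0]
opening: 0.056
```

```bash
python3 - <<'E'
from h import *
go([.40,-.122,.24],Rt(-.27,np.radians(45)))
E
```

```text
step [ 0.0243 -0.1783  0.0109] [-0.0475  0.1179  0.0931] |rot deg| 9.0
```

Request:
jog_arm(steps=[[0.4,0.024,-0.178,0.011,-0.048,0.118,0.093],[0.4,0.024,-0.178,0.011,-0.048,0.118,0.093],[0.4,0.024,-0.178,0.011,-0.048,0.118,0.093],[0.4,0.024,-0.178,0.011,-0.048,0.118,0.093],[0.4,0.024,-0.178,0.011,-0.048,0.118,0.093]])

```text
t: 1.4
tool_pos: [0.4833, -0.1805, 0.2053]
orientation: [2.814, -0.373, 1.123]
force: [0.1, -0.9, -0.5]
opening: 0.0557
```

```bash
python3 - <<'E'
from h import *
s=snap('wrist','w1.png');print(s['tool_pos'],s['orientation'],s['q'],s['dq'],s['force'])
E
```

```text
[ 0.4833 -0.1805  0.2053] [ 2.8135 -0.3731  1.123 ] [-0.6468 -0.8924  2.4976  0.3591  0.8503  1.0459] [ 0.663   0.0004  0.0019 -0.549  -0.2596  0.8317] [ 0.0603 -0.8575 -0.4936]
```

View pics/w1.png

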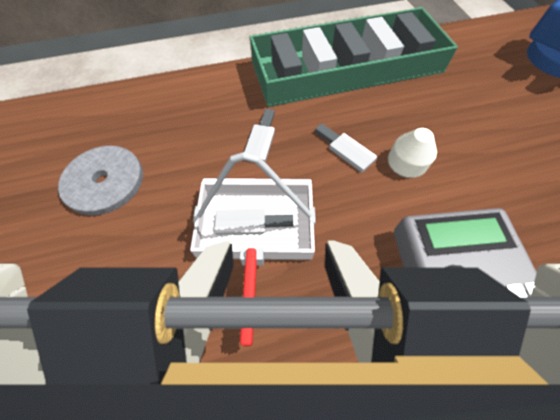

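```bash
cat >> h.py <<'E'
def fk(q,p):
    h,a1,a2,L=p
    Rz=lambda a:R.from_rotvec([0,0,a]);Ry=lambda a:R.from_rotvec([0,a,0])
    r=Rz(q[0]);x=np.array([0,0,h]);r=r*Ry(q[1]);x=x+r.apply([0,0,a1]);r=r*Ry(q[2]);x=x+r.apply([0,0,a2]);r=r*Rz(q[3])*Ry(q[4]);x=x+r.apply([0,0,L]);return x,r*Rz(q[5])
E
python3 - <<'E'
from h import *
D=[([-1.2564,.1312,1.4893,0,1.523,-.0854],[.2334,-.5522,.2316],[-3.0773,-.6235,.0004]),([-0.6468,-0.8924,2.4976,0.3591,0.8503,1.0459],[0.4833,-0.1805,0.2053],[2.8135,-0.3731,1.123])]
f=lambda p:np.concatenate([fk(q,p)[0]-x for q,x,o in D])
r=least_squares(f,[.35,.45,.5,.3]);print(r.x,f(r.x))
for q,x,o in D: 
    m=(fk(q,r.x)[1].inv()*R.from_rotvec(o));print(m.as_rotvec())
p=r.x
lo=np.array([-2.96,-.89,.02,-1.34,0,-2.66]);hi=np.array([2.96,2.26,2.5,4.48,2.73,2.66])
off=(fk(D[0][0],p)[1].inv()*R.from_rotvec(D[0][2]))
def ik(pos,Rm,q0):
    g=lambda q:np.concatenate([(fk(q,p)[0]-pos)*10,3*((fk(q,p)[1]*off).inv()*R.from_matrix(Rm)).as_rotvec()])
    s=least_squares(g,np.clip(q0,lo+.01,hi-.01),bounds=(lo,hi));return s.x,np.linalg.norm(s.fun)
for tilt in (0,10,15,20,25,30,35):
  for pos,y in (([.5012,-.153],-.27),([.4877,.141],.2478)):
    Rm=Rt(y,np.radians(tilt))
    for zz in (.034,.1,.22):
      P=np.array([*pos,zz])+Rm[:,2]*.005
      q,e=ik(P,Rm,np.array([y,-.5,2.2,0,1.2,1.5]));print(tilt,y,zz,q,round(e,4))
E
```

```text
[0.3126 0.5051 0.5336 0.557 ] [-0.0485 -0.0165 -0.0017 -0.0006  0.0003  0.0017]
[-0.     -0.0001  1.5708]
[-0.      0.      1.5707]
0 -0.27 0.034 [-0.2964  0.0842  1.9321  0.0001  1.1252  1.5443] 0.0
0 -0.27 0.1 [-0.2964  0.0331  1.853   0.0001  1.2554  1.5444] 0.0
0 -0.27 0.22 [-0.2964 -0.0151  1.6717  0.0001  1.485   1.5444] 0.0
0 0.2478 0.034 [0.2813 0.0528 1.9658 0.0001 1.1229 1.6043] 0.0
0 0.2478 0.1 [0.2813 0.0009 1.8858 0.0001 1.2548 1.6043] 0.0
0 0.2478 0.22 [ 0.2813 -0.0476  1.7032  0.0001  1.4859  1.6043] 0.0
10 -0.27 0.034 [-0.3023 -0.0982  2.1308  0.0071  0.9346  1.5347] 0.0
10 -0.27 0.1 [-0.3023 -0.1555  2.0467  0.0065  1.0759  1.5359] 0.0
10 -0.27 0.22 [-0.3023 -0.2066  1.8589  0.0059  1.3149  1.5375] 0.0
10 0.2478 0.034 [ 0.2891 -0.1328  2.1611 -0.0087  0.9388  1.6167] 0.0
10 0.2478 0.1 [ 0.2891 -0.1904  2.0756 -0.008   1.0819  1.6152] 0.0
10 0.2478 0.22 [ 0.2891 -0.2404  1.8855 -0.0073  1.322   1.6133] 0.0
15 -0.27 0.034 [-0.3063 -0.1883  2.2291  0.0128  0.8392  1.5272] 0.0
15 -0.27 0.1 [-0.3063 -0.25    2.1428  0.0114  0.9871  1.5295] 0.0
15 -0.27 0.22 [-0.3063 -0.30
[... 1208 characters left out ...]
30 -0.27 0.22 [-0.3258 -0.5981  2.229   0.0335  0.988   1.504 ] 0.0
30 0.2478 0.034 [ 0.3206 -0.4604  2.5    -0.0627  0.6124  1.6864] 0.1095
30 0.2478 0.1 [ 0.3212 -0.5834  2.4512 -0.0535  0.7519  1.6735] 0.0
30 0.2478 0.22 [ 0.3212 -0.6389  2.2474 -0.0431  1.0111  1.6573] 0.0
35 -0.27 0.034 [-0.3358 -0.4395  2.5     0.0714  0.5534  1.4531] 0.2767
35 -0.27 0.1 [-0.3363 -0.6109  2.5     0.0619  0.66    1.4669] 0.0565
35 -0.27 0.22 [-0.3367 -0.6995  2.3209  0.0486  0.9109  1.4864] 0.0
35 0.2478 0.034 [ 0.3347 -0.467   2.5    -0.0868  0.5996  1.7186] 0.3364
35 0.2478 0.1 [ 0.3354 -0.6418  2.5    -0.0764  0.707   1.7023] 0.1078
35 0.2478 0.22 [ 0.3367 -0.7436  2.3374 -0.063   0.9397  1.6809] 0.0
```

```bash
cat > kin.py <<'E'
from h import *
D=[([-1.2564,.1312,1.4893,0,1.523,-.0854],[.2334,-.5522,.2316],[-3.0773,-.6235,.0004]),([-0.6468,-0.8924,2.4976,0.3591,0.8503,1.0459],[0.4833,-0.1805,0.2053],[2.8135,-0.3731,1.123])]
def fk(q,p):
    h,a1,a2,L,e=p
    Rz=lambda a:R.from_rotvec([0,0,a]);Ry=lambda a:R.from_rotvec([0,a,0])
    r=Rz(q[0]);x=np.array([0,0,h])+r.apply([0,e,0]);r=r*Ry(q[1]);x=x+r.apply([0,0,a1]);r=r*Ry(q[2]);x=x+r.apply([0,0,a2]);r=r*Rz(q[3])*Ry(q[4]);x=x+r.apply([0,0,L]);return x,r*Rz(q[5])
f=lambda p:np.concatenate([fk(q,p)[0]-x for q,x,o in D])
r=least_squares(f,[.35,.45,.5,.3,.05]);p=r.x
lo=np.array([-2.96,-.89,.02,-1.34,0,-2.66]);hi=np.array([2.96,2.26,2.5,4.48,2.73,2.66])
off=R.from_rotvec([0,0,np.pi/2])
def ik(pos,Rm,q0):
    g=lambda q:np.concatenate([(fk(q,p)[0]-pos)*10,3*((fk(q,p)[1]*off).inv()*R.from_matrix(Rm)).as_rotvec()])
    s=least_squares(g,np.clip(q0,lo+.01,hi-.01),bounds=(lo,hi));return s.x,np.linalg.norm(s.fun)
E
python3 - <<'E'
from kin import *
print(p,f(p))
for tilt in (0,15,25,35):
  for pos,y in (([.5012,-.153],-.27),([.4877,.141],.2478)):
    Rm=Rt(y,np.radians(tilt))
    for zz in (.034,.1,.22):
      P=np.array([*pos,zz])+Rm[:,2]*.005
      q,e=ik(P,Rm,np.array([y,-.5,2.2,0,1.2,1.5]));print(tilt,y,zz,q,round(e,4))
E
```

```text
[0.2571 0.3683 0.5506 0.3635 0.0512] [ 0.     -0.0001 -0.0002 -0.0001  0.      0.0002]
0 -0.27 0.034 [-0.3942  0.0607  1.9456  0.      1.1353  1.4466] 0.0
0 -0.27 0.1 [-0.3942 -0.0085  1.8873  0.      1.2628  1.4466] 0.0
0 -0.27 0.22 [-0.3942 -0.0737  1.7281  0.      1.4873  1.4466] 0.0
0 0.2478 0.034 [0.1804 0.0168 1.9907 0.     1.1341 1.5034] 0.0
0 0.2478 0.1 [ 0.1804 -0.0536  1.9315  0.      1.2638  1.5034] 0.0
0 0.2478 0.22 [ 0.1804 -0.119   1.7704  0.      1.4902  1.5034] 0.0
15 -0.27 0.034 [-0.4209 -0.1852  2.2048  0.0512  0.8638  1.3916] 0.0
15 -0.27 0.1 [-0.4209 -0.2655  2.143   0.0461  1.0056  1.4002] 0.0
15 -0.27 0.22 [-0.4209 -0.3347  1.9759  0.0411  1.2417  1.4116] 0.0
15 0.2478 0.034 [ 0.1652 -0.2361  2.2478  0.0279  0.8692  1.473 ] 0.0
15 0.2478 0.1 [ 0.1652 -0.317   2.1841  0.0252  1.0136  1.4777] 0.0
15 0.2478 0.22 [ 0.1652 -0.3836  2.0133  0.0225  1.2511  1.484 ] 0.0
25 -0.27 0.034 [-0.4448 -0.3433  2.3753  0.1168  0.6825  1.3212] 0.0
25 -0.27 0.1 [-0.4448 -0.4372  2.314   0.0992  0.8367  1.3455] 0.0
25 -0.27 0.22 [-0.4448 -0.5122  2.1435  0.0834  1.0813  1.3728] 0.0
25 0.2478 0.034 [ 0.1515 -0.4027  2.4186  0.0637  0.6921  1.4344] 0.0
25 0.2478 0.1 [ 0.1515 -0.4964  2.3546  0.0541  0.8496  1.4477] 0.0
25 0.2478 0.22 [ 0.1515 -0.566   2.1787  0.0457  1.0947  1.4625] 0.0
35 -0.27 0.034 [-0.4682 -0.4481  2.5     0.2217  0.5237  1.2122] 0.1
35 -0.27 0.1 [-0.4747 -0.6091  2.4853  0.1881  0.6731  1.2546] 0.0
35 -0.27 0.22 [-0.4747 -0.6939  2.3131  0.1463  0.9267  1.3141] 0.0
35 0.2478 0.034 [ 0.1496 -0.4694  2.5     0.0931  0.5553  1.4084] 0.204
35 0.2478 0.1 [ 0.1388 -0.6499  2.5     0.0933  0.7014  1.4091] 0.0621
35 0.2478 0.22 [ 0.1341 -0.7557  2.3474  0.0805  0.9436  1.4302] 0.0
```

```bash
python3 - <<'E'
from kin import *
a=cv2.imread("pics/w1.png");cv2.imwrite("pics/w1c.png",cv2.resize(a[140:350,170:340],None,fx=2.8,fy=2.8,interpolation=cv2.INTER_CUBIC))
q=[-0.6468,-0.8924,2.4976,0.3591,0.8503,1.0459]
W=Ewrist([0.4833,-0.1805,0.2053],[2.8135,-0.3731,1.123])
for n,P in dict(c1=(.05,.075,.028),c2=(.05,-.075,.028),c3=(-.05,-.075,.028),c4=(-.05,.075,.028),hend=(-.16,0,.043),apex=(0,0,.1435+.0035)).items():
    print(n,proj(KW,W,place([.612,-.1838,-.2705],P)))
E
```

```text
c1 [203.514 180.847]
c2 [312.6413 181.2745]
c3 [316.3152 250.2543]
c4 [192.8332 249.4262]
hend [247.8281 349.1366]
apex [246.8504 154.5134]
```

View pics/w1c.png

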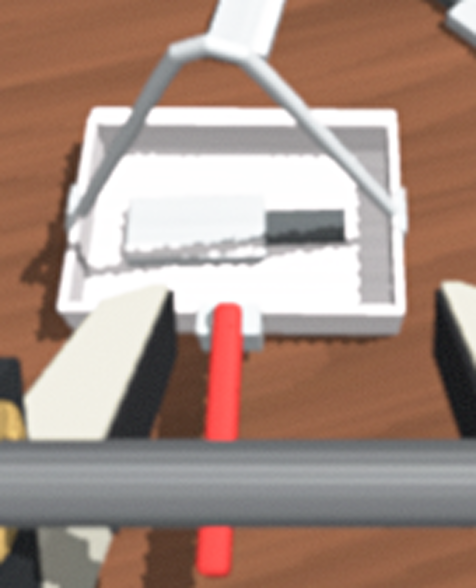

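```bash
python3 - <<'E'
from kin import *
H=place([.5992,.1691,.2478],[[0,0,.3],[-.022,0,.323],[.022,0,.35],[0,0,.41]])
for tilt in (40,50,60,70,80):
  for r in (.38,.42,.46):
   for z in (.3,.36,.42,.48):
    for az,yaw in ((.05,.3),(.4,.15)):
     Rm=Rt(yaw,np.radians(tilt));P=np.array([r*np.cos(az),r*np.sin(az),z])
     q,e=ik(P,Rm,np.array([az-.1,-.5,2.2,0,1.2,1.5]))
     T=np.eye(4);T[:3,:3]=Rm;T[:3,3]=P;uv=proj(KW,T@TC,H)
     m=(hi-q).min(),(q-lo).min()
     if e<1e-3 and min(m)>.05 and (uv>20).all() and (uv[:,1]<230).all() and (uv[:,0]<540).all(): print(tilt,r,z,az,q,uv.round().tolist())
E
```

```text
40 0.46 0.48 0.05 [-0.407  -0.7841  1.9027  0.4332  1.4657  0.9429] [[207.0, 170.0], [200.0, 175.0], [200.0, 133.0], [183.0, 112.0]]
40 0.46 0.48 0.4 [ 0.4281 -0.7841  1.9027 -0.182   1.3477  1.8268] [[305.0, 173.0], [309.0, 178.0], [306.0, 136.0], [314.0, 116.0]]
```

```bash
python3 - <<'E'
from kin import *
go([.459,.023,.48],Rt(.3,np.radians(40)))
E
```

```text
step [ 0.1327 -0.1914 -0.2506] [ 0.3668 -0.061  -0.4241] |rot deg| 32.3
```

Request:
jog_arm(steps=[[0.4,0.133,-0.191,-0.251,0.367,-0.061,-0.424],[0.4,0.133,-0.191,-0.251,0.367,-0.061,-0.424],[0.4,0.133,-0.191,-0.251,0.367,-0.061,-0.424],[0.4,0.133,-0.191,-0.251,0.367,-0.061,-0.424],[0.4,0.133,-0.191,-0.251,0.367,-0.061,-0.424]])

```text
t: 2.08
tool_pos: [0.4614, 0.0024, 0.4551]
orientation: [-2.828, -0.424, -1.029]
force: [1.4, -0.1, 0.3]
opening: 0.0561
```

```bash
python3 - <<'E'
from kin import *
go([.459,.023,.48],Rt(.3,np.radians(40)))
s=snap('wrist','w2.png');print(s['tool_pos'].tolist(),s['orientation'].tolist(),s['q'],s['dq'],s['force'],s['t'])
E
```

```text
step [ 0.0189 -0.0204 -0.0166] [ 0.0007  0.     -0.0019] |rot deg| 0.1
[0.46139753701479014, 0.002435765697037855, 0.45511760042822574] [-2.8281619108483125, -0.42431325006419385, -1.029152983276858] [-0.4804 -0.8815  2.0109  0.4706  1.4845  0.8802] [ 0.9573 -0.0945 -0.6977 -0.4838  0.2701  1.1443] [ 1.4009 -0.1437  0.3072] 2.075
```

View pics/w2.png

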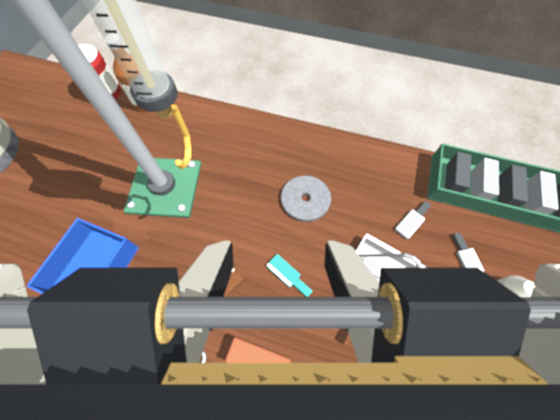

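```bash
python3 - <<'E'
from kin import *
go([.424,.179,.48],Rt(.15,np.radians(40)))
a=cv2.imread("pics/w2.png");cv2.imwrite("pics/w2c.png",cv2.resize(a[50:230,100:230],None,fx=4,fy=4,interpolation=cv2.INTER_CUBIC)[:600])
E
```

```text
step [ 0.0222 -0.1758 -0.0021] [-0.0943 -0.0108  0.1187] |rot deg| 8.7
```

View pics/w2c.png

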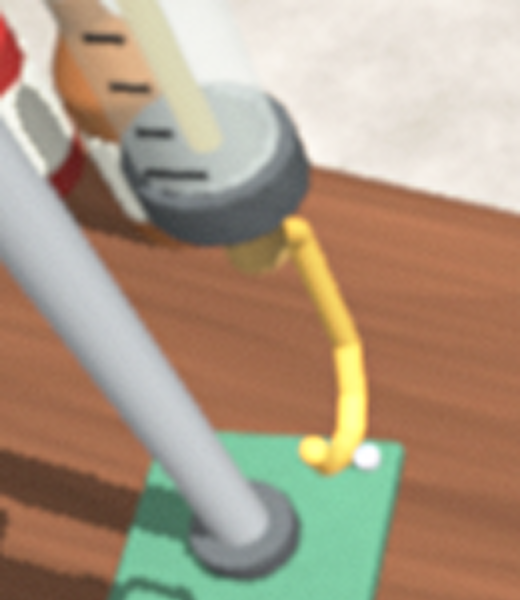

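Request:
jog_arm(steps=[[0.4,0.022,-0.176,-0.002,-0.094,-0.011,0.119],[0.4,0.022,-0.176,-0.002,-0.094,-0.011,0.119],[0.4,0.022,-0.176,-0.002,-0.094,-0.011,0.119],[0.4,0.022,-0.176,-0.002,-0.094,-0.011,0.119],[0.4,0.022,-0.176,-0.002,-0.094,-0.011,0.119]])

```text
t: 2.75
tool_pos: [0.4224, 0.182, 0.4799]
orientation: [-2.894, -0.225, -1.053]
force: [-0.2, 0.0, 0.5]
opening: 0.0555
```

```bash
python3 - <<'E'
from kin import *
s=snap('wrist','w3.png');print(s['tool_pos'].tolist(),s['orientation'].tolist(),s['q'],s['dq'],s['force'],s['t'])
a=cv2.imread("pics/w3.png");cv2.imwrite("pics/w3s.png",a)
E
```

```text
[0.4224082159864816, 0.18200116519825488, 0.4798607899412899] [-2.894095445036153, -0.22531987959444366, -1.053284721225038] [ 0.4357 -0.8743  1.9603 -0.1817  1.38    1.8228] [ 0.5105  0.0492 -0.0411 -0.3498  0.0233  0.4672] [-0.1586  0.0265  0.4764] 2.75
```

View pics/w3.png

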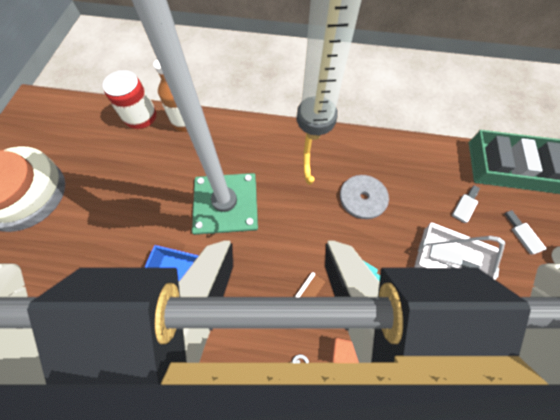

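```bash
python3 - <<'E'
import cv2
a=cv2.imread("pics/w3.png");cv2.imwrite("pics/w3c.png",cv2.resize(a[90:245,185:350],None,fx=3.8,fy=3.8,interpolation=cv2.INTER_CUBIC))
E
```

```text
(no output)
```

View pics/w3c.png

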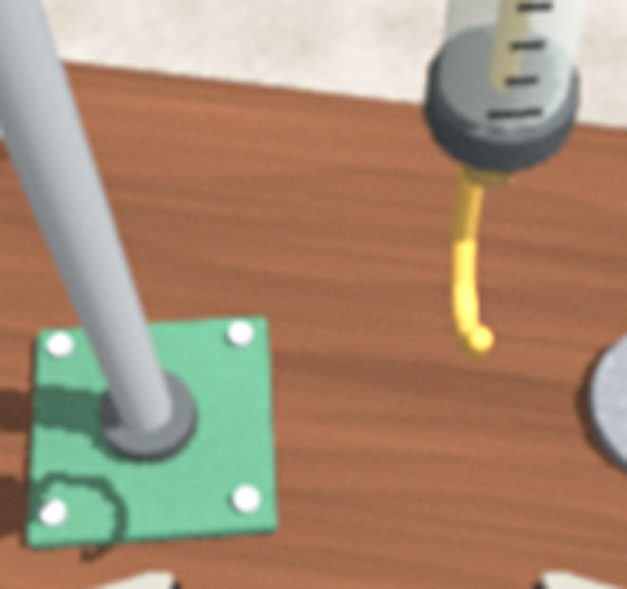

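```bash
python3 - <<'E'
from kin import *
W2=Ewrist([0.46139753701479014, 0.002435765697037855, 0.45511760042822574],[-2.8281619108483125, -0.42431325006419385, -1.029152983276858])
W3=Ewrist([0.4224082159864816, 0.18200116519825488, 0.4798607899412899],[-2.894095445036153, -0.22531987959444366, -1.053284721225038])
a=lambda P,u,v:(KW,W3,np.array(P)/1000,(185+(u+.5)/3.8-.5,90+(v+.5)/3.8-.5))
b=lambda P,u,v:(KW,W2,np.array(P)/1000,(100+(u+.5)/4-.5,50+(v+.5)/4-.5))
o3=[a((185,85,16),268,318),a((35,85,16),278,530),a((35,235,16),30,548),a((185,235,16),40,330),a((-22,0,323),481,338)]
o2=[b((185,85,16),402,445),b((185,235,16),155,435),b((-22,0,323),312,450)]
for o in (o3,o2,o3+o2):
    p_,r=fit(o,[.6,.17,.25]);print(p_);print(r)
E
```

```text
[0.5977 0.1689 0.2268]
[[ 0.2368 -0.4684]
 [ 0.1322 -0.0039]
 [-0.9359 -0.3166]
 [-0.4274  0.0876]
 [ 0.4825  0.2638]]
[0.5978 0.1686 0.2423]
[[-0.7674 -0.0926]
 [ 0.2657 -0.4242]
 [ 0.2089  0.2669]]
[0.5979 0.1688 0.2331]
[[-0.1899 -0.3152]
 [ 0.0816  0.1501]
 [-1.0227  0.2321]
 [-0.8892  0.571 ]
 [ 0.646   0.1359]
 [-0.0636 -0.3764]
 [ 1.1389 -1.1723]
 [-0.0389  0.1537]]
```

```bash
python3 - <<'E'
from kin import *
Rm=Rt(-.27,np.radians(25));g=np.array([.5012,-.153,.034])
for b in (.12,.06,0):
    print(ik(g+Rm[:,2]*(.005-b),Rm,np.array([-.4,-.5,2.2,0,1,1.3])))
P=g+Rm[:,2]*(.005-.12)+np.array([0,0,.03]);print(P);go(P,Rm)
E
```

```text
(array([-0.4725, -0.664 ,  2.3797,  0.1012,  0.9997,  1.332 ]), np.float64(1.5585555908120542e-09))
(array([-0.4577, -0.5173,  2.3905,  0.1059,  0.8416,  1.3296]), np.float64(2.2069064316770074e-08))
(array([-0.4448, -0.3433,  2.3753,  0.1168,  0.6825,  1.3212]), np.float64(3.8856560884861703e-10))
[ 0.4544 -0.14    0.1682]
step [-0.2141  0.3238  0.2269] [-0.2301 -0.2579  0.3587] |rot deg| 28.5
```

Request:
jog_arm(steps=[[0.4,-0.214,0.324,0.227,-0.23,-0.258,0.359],[0.4,-0.214,0.324,0.227,-0.23,-0.258,0.359],[0.4,-0.214,0.324,0.227,-0.23,-0.258,0.359],[0.4,-0.214,0.324,0.227,-0.23,-0.258,0.359],[0.4,-0.214,0.324,0.227,-0.23,-0.258,0.359]])

```text
t: 3.42
tool_pos: [0.445, -0.0461, 0.2602]
orientation: [2.985, -0.406, 0.661]
force: [0.9, 0.6, -0.3]
opening: 0.0556
```

```bash
python3 - <<'E'
from kin import *
go([.4544,-.14,.1682],Rt(-.27,np.radians(25)))
E
```

```text
step [-0.0078  0.088   0.0978] [-0.0002  0.0008 -0.0007] |rot deg| 0.1
```

Request:
jog_arm(steps=[[0.4,-0.008,0.088,0.098,0,0,0],[0.4,-0.008,0.088,0.098,0,0,0],[0.4,-0.008,0.088,0.098,0,0,0],[0.4,-0.008,0.088,0.098,0,0,0]])

```text
t: 3.92
tool_pos: [0.4537, -0.1408, 0.1675]
orientation: [2.985, -0.411, 0.659]
force: [0.3, -0.0, -0.2]
opening: 0.056
```

```bash
python3 - <<'E'
from kin import *
s=snap('wrist','w4.png');print(s['tool_pos'],s['orientation'],s['force'],s['wrist_torque'],s['dq'])
W=Ewrist(s['tool_pos'],s['orientation'])
for n,P in dict(c1=(.05,.075,.028),c2=(.05,-.075,.028),c3=(-.05,-.075,.028),c4=(-.05,.075,.028),hend=(-.16,0,.043),apex=(0,0,.1435+.0035)).items():
    print(n,proj(KW,W,place([.612,-.1838,-.2705],P)))
Rm=Rt(-.27,np.radians(25));g=np.array([.5012,-.153,.034]);go(g+Rm[:,2]*.005,Rm)
E
```

```text
[ 0.4537 -0.1408  0.1675] [ 2.9849 -0.4106  0.6586] [ 0.3029 -0.0075 -0.1861] [0.1056 0.1908 0.0163] [ 0.0469 -0.0278 -0.0315 -0.0078  0.0097  0.0189]
c1 [212.0679  73.569 ]
c2 [342.6146  73.1156]
c3 [346.1417 156.3138]
c4 [208.8811 156.7317]
hend [277.6229 258.4086]
apex [276.4876  33.3803]
step [-0.0131 -0.0001  0.1476] [-0.0002  0.0001 -0.0017] |rot deg| 0.1
```

View pics/w4.png

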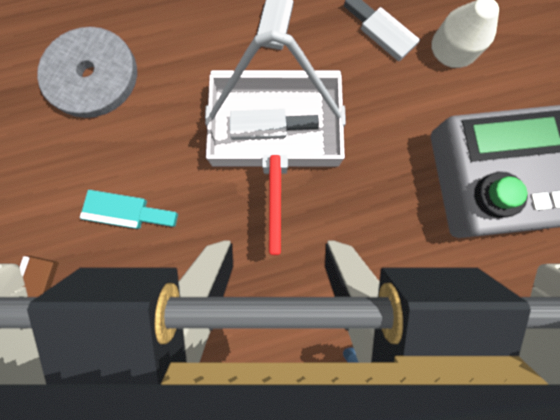

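Request:
jog_arm(steps=[[0.4,-0.013,0,0.06,0,0,0],[0.4,-0.013,0,0.11,0,0,0],[0.4,-0.013,0,0.147,0,0,0],[0.4,-0.013,0,0.147,0,0,0],[0.4,-0.013,0,0.147,0,0,0]])

```text
t: 4.6
tool_pos: [0.5046, -0.1532, 0.0325]
orientation: [2.984, -0.405, 0.666]
force: [0.1, -0.3, 0.5]
opening: 0.0558
```

```bash
python3 - <<'E'
from kin import *
s=snap('wrist','w5.png');print(s['tool_pos'],s['orientation'],s['force'],s['wrist_torque'],s['q'])
Rm=Rt(-.27,np.radians(25));g=np.array([.5012,-.153,.034]);go(g+Rm[:,2]*.005,Rm)
E
```

```text
[ 0.5046 -0.1532  0.0325] [ 2.9836 -0.4049  0.6656] [ 0.0682 -0.3155  0.5054] [ 0.0875  0.1765 -0.0531] [-0.4434 -0.2465  2.3067  0.1222  0.652   1.3161]
step [-0.0031  0.0004  0.0027] [-0.0002 -0.0041 -0.0002] |rot deg| 0.2
```

View pics/w5.png

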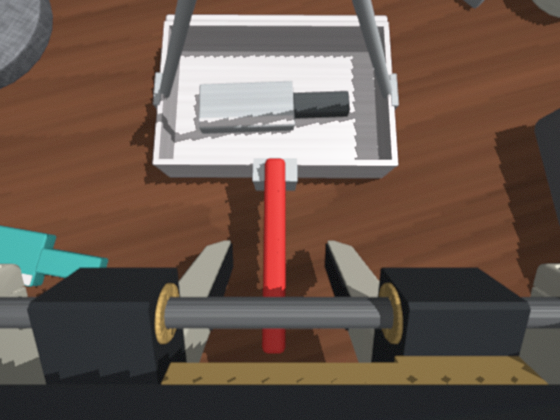

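Request:
jog_arm(steps=[[0.4,-0.003,0,0.002,0,0,0],[1,-0.003,0,0.002,0,0,0],[1,-0.003,0,0.002,0,0,0],[1,-0.003,0,0.002,0,0,0],[1,-0.003,0,0.002,0,0,0]], force=60)

```text
t: 5.28
tool_pos: [0.503, -0.1532, 0.0301]
orientation: [2.982, -0.406, 0.668]
force: [0.4, -0.3, 1.0]
opening: 0.0201
```

```bash
python3 - <<'E'
from kin import *
s=snap('wrist','w6.png');print(s['tool_pos'].tolist(),s['orientation'],s['force'],s['wrist_torque'],s['opening'])
E
```

```text
[0.5030252565190496, -0.15319059747589311, 0.030050322636795905] [ 2.9824 -0.4056  0.6675] [ 0.4447 -0.336   0.9834] [ 0.1245  0.2103 -0.0346] 0.020148011627457753
```

View pics/w6.png

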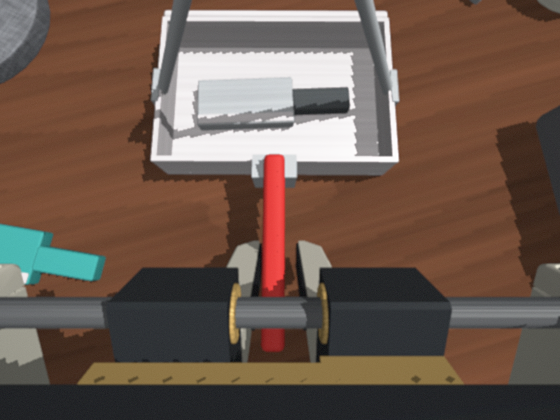

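Request:
jog_arm(steps=[[1,0,0,0,0,0,0],[1,0,0,0,0,0,0],[1,0,0,0,0,0,0]], force=60)

```text
t: 5.7
tool_pos: [0.5031, -0.1531, 0.03]
orientation: [2.983, -0.406, 0.668]
force: [0.7, 2.1, 0.6]
opening: 0.0114
```

```bash
python3 - <<'E'
from kin import *
s=snap('wrist','w7.png');print(s['tool_pos'].tolist(),s['orientation'].tolist(),s['force'],s['wrist_torque'],s['opening'])
Rm=Rt(-.27,np.radians(25))
go(s['tool_pos']+[0,0,.03],R.from_rotvec(s['orientation']).as_matrix(),s)
E
```

```text
[0.5030985284678438, -0.15307540537773895, 0.030020344006544186] [2.9826379289974128, -0.40556209559707973, 0.6675681002452682] [0.6756 2.1254 0.5534] [0.425  0.0539 0.3083] 0.011448411175537795
step [ 0.0128 -0.     -0.0271] [0. 0. 0.] |rot deg| 0.0
```

Gripped. I'll lift slowly by 30 mm and check for droop.

Request:
jog_arm(steps=[[1,0.002,0,-0.004,0,0,0],[1,0.004,0,-0.009,0,0,0],[1,0.008,0,-0.018,0,0,0],[1,0.013,0,-0.027,0,0,0],[1,0.013,0,-0.027,0,0,0]])

```text
t: 6.38
tool_pos: [0.5045, -0.1537, 0.0619]
orientation: [2.981, -0.405, 0.672]
force: [-0.0, 0.3, -3.6]
opening: 0.0114
```

```bash
python3 - <<'E'
from kin import *
s=snap('wrist','w8.png');print(s['tool_pos'].tolist(),s['orientation'].tolist(),s['force'],s['wrist_torque'],s['opening'])
a=cv2.imread('pics/w7.png');b=cv2.imread('pics/w8.png')
cv2.imwrite('pics/w78.png',np.hstack([a[:300,130:420],b[:300,130:420]]))
E
```

```text
[0.5045013169588115, -0.15372891019907298, 0.06191828475821819] [2.9807738497032608, -0.4051119862063629, 0.6717452888286793] [-0.0426  0.328  -3.6134] [ 0.2876  0.9248 -0.0196] 0.01143376029042622
```

View pics/w78.png

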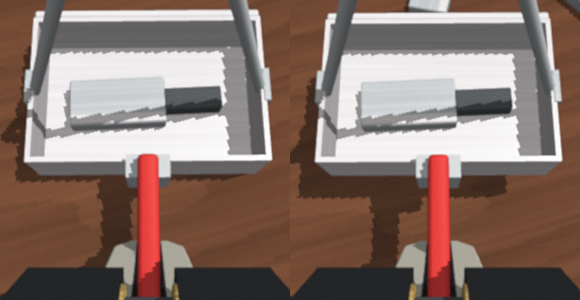

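```bash
cat > pan.py <<'E'
from kin import *
T7=np.eye(4);T7[:3,:3]=R.from_rotvec([2.9826379289974128,-0.40556209559707973,0.6675681002452682]).as_matrix();T7[:3,3]=[0.5030985284678438,-0.15307540537773895,0.030020344006544186]
W7=T7@TC
o=[(KW,W7,np.array(P)/1000,uv) for P,uv in [((50,75,28),(166,11)),((50,-75,28),(388,11)),((-50,-75,28),(400,157)),((-50,75,28),(154,157)),((-158,0,43),(273,350))]]
pp,rr=fit(o[:4],[.612,-.1838,-.27])
def panT(x,y,z,yaw):
    T=np.eye(4);T[:3,:3]=R.from_rotvec([0,0,yaw]).as_matrix();T[:3,3]=[x,y,z];return T
Tp=panT(pp[0],pp[1],0,pp[2])
TP=np.linalg.inv(T7)@Tp   # tool->pan
HK=np.array([.598,.1688]);HY=.235
def tool_for(dx,dy,zeye,yaw=HY):
    c,s=np.cos(HY),np.sin(HY);x,y=HK+[c*dx-s*dy,s*dx+c*dy]
    return panT(x,y,zeye-.1435,yaw)@np.linalg.inv(TP)
def eye_of(st):
    T=np.eye(4);T[:3,:3]=R.from_rotvec(st['orientation']).as_matrix();T[:3,3]=st['tool_pos'];P=T@TP
    e=P@[0,0,.1435,1];c,s=np.cos(HY),np.sin(HY);d=e[:2]-HK
    rp=R.from_matrix(P[:3,:3]).as_euler('ZYX',degrees=True)
    return np.array([c*d[0]+s*d[1],-s*d[0]+c*d[1],e[2]]),rp
E
python3 - <<'E'
from pan import *
print(pp,rr)
g=(TP@[-.115,0,.034,1])[:3];print('grip in tool',g)
for d,z in ((-.13,.345),(-.06,.338),(0,.338),(0,.3),(0,.2)):
    T=tool_for(d,0,z);print(d,z,T[:3,3],ik(T[:3,3],T[:3,:3],np.array([.15,-.5,2.2,0,1,1.4])))
T=tool_for(-.13,0,.345);go(T[:3,3],T[:3,:3])
from plant import robot
print(eye_of(robot.read_state()))
E
```

```text
[ 0.614  -0.183  -0.2703] [[-1.623   1.5315]
 [ 1.8601  1.351 ]
 [ 0.5269 -1.3115]
 [-0.6027 -1.2559]]
grip in tool [ 0.0016 -0.0008 -0.0037]
-0.13 0.345 [0.3601 0.111  0.2315] (array([ 0.1484, -0.89  ,  2.3078,  0.0247,  1.3532,  1.4851]), np.float64(0.2726553433094995))
-0.06 0.338 [0.4281 0.1273 0.2245] (array([ 0.1409, -0.7906,  2.2939,  0.0435,  1.2001,  1.47  ]), np.float64(1.8716271406597368e-12))
0 0.338 [0.4865 0.1413 0.2245] (array([ 0.1571, -0.5815,  2.1733,  0.0375,  1.111 ,  1.4838]), np.float64(4.952859720455908e-14))
0 0.3 [0.4865 0.1413 0.1865] (array([ 0.1571, -0.5742,  2.2378,  0.039 ,  1.0392,  1.4807]), np.float64(5.717304174685131e-12))
0 0.2 [0.4865 0.1413 0.0865] (array([ 0.1571, -0.502 ,  2.3765,  0.0456,  0.8285,  1.4696]), np.float64(5.845429376573289e-10))
step [-0.1162 -0.2165 -0.2436] [ 0.2161 -0.0019 -0.4567] |rot deg| 28.9
(array([-0.0658, -0.3463,  0.1747]), array([-15.4844,  -0.1005,  -0.0208]))
```

```bash
python3 - <<'E'
from pan import *
for a in ((-.06,-.17,.30,HY-.25),(-.065,0,.338,HY)):
    T=tool_for(*a);print(ik(T[:3,3],T[:3,:3],np.array([.0,-.5,2.2,0,1,1.4])));go(T[:3,3],T[:3,:3])
E
```

```text
(array([-0.1901, -0.7279,  2.3291,  0.0836,  1.1074,  1.3748]), np.float64(1.8722165496150278e-09))
step [-0.0155 -0.1281 -0.1462] [ 0.1093 -0.0018 -0.2307] |rot deg| 14.6
(array([ 0.1392, -0.809 ,  2.3034,  0.0441,  1.209 ,  1.4686]), np.float64(7.125060988724381e-11))
step [-0.0678 -0.248  -0.2129] [ 0.2161 -0.0019 -0.4567] |rot deg| 28.9
```

Request:
jog_arm(steps=[[1,-0.002,-0.016,-0.018,0.014,0,-0.029],[1,-0.005,-0.044,-0.05,0.038,0,-0.08],[1,-0.009,-0.074,-0.084,0.063,0,-0.133],[1,-0.0125,-0.103,-0.118,0.088,-0.001,-0.186],[1,-0.0155,-0.128,-0.146,0.109,-0.002,-0.231]])

```text
t: 7.05
tool_pos: [0.464, -0.0087, 0.1873]
orientation: [3.063, -0.02, 0.686]
force: [0.8, 0.3, -3.9]
opening: 0.0114
```

```bash
python3 - <<'E'
from pan import *
from plant import robot
s=robot.read_state();print(eye_of(s),s['force'],s['wrist_torque'])
T=tool_for(-.065,0,.338);go(T[:3,3],T[:3,:3])
E
```

```text
(array([-0.0602, -0.1688,  0.3008]), array([-0.7457, -0.0168, -0.0252])) [ 0.8282  0.2883 -3.8715] [0.087  0.9111 0.052 ]
step [-0.0225 -0.1343 -0.0518] [ 0.1061 -0.0004 -0.2242] |rot deg| 14.2
```

Request:
jog_arm(steps=[[1,-0.004,-0.027,-0.0105,0.021,0,-0.045],[1,-0.009,-0.057,-0.022,0.045,0,-0.095],[1,-0.0155,-0.092,-0.036,0.073,0,-0.154],[1,-0.02,-0.12,-0.046,0.095,0,-0.2],[1,-0.0225,-0.134,-0.052,0.106,0,-0.224]])

```text
t: 7.68
tool_pos: [0.4227, 0.127, 0.2248]
orientation: [-2.995, -0.357, -0.671]
force: [0.7, -0.0, -3.7]
opening: 0.0118
```

```bash
python3 - <<'E'
from pan import *
s=snap('top','top1.png');print(eye_of(s),s['force'],s['wrist_torque'],s['q'])
s=snap('side','side1.png');s=snap('wrist','w9.png')
a=cv2.imread('pics/top1.png');b=cv2.imread('pics/side1.png')
cv2.imwrite('pics/ts1.png',np.hstack([cv2.resize(a[90:240,160:290],None,fx=4,fy=4,interpolation=2)[:,:400] if 0 else cv2.resize(a[110:250,160:290],None,fx=3,fy=3,interpolation=2),cv2.resize(b[80:220,200:330],None,fx=3,fy=3,interpolation=2)]))
E
```

```text
(array([-0.0654,  0.0012,  0.3383]), array([13.5908, -0.0231, -0.0004])) [ 0.6664 -0.0244 -3.6591] [-0.1938  0.9898  0.0164] [ 0.1412 -0.8392  2.3192  0.044   1.223   1.469 ]
```

View pics/ts1.png

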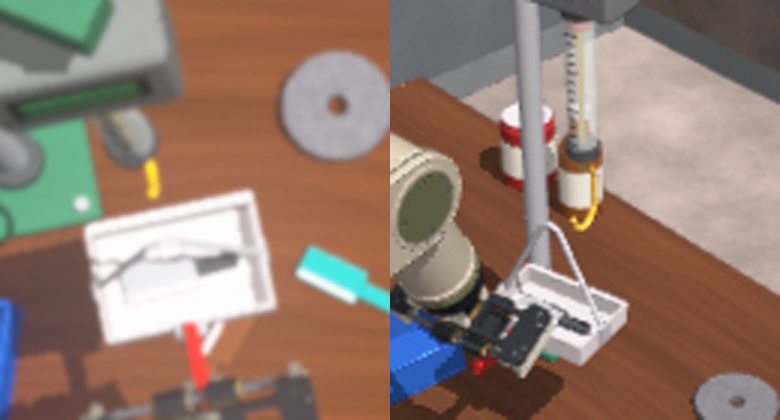

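View pics/w9.png

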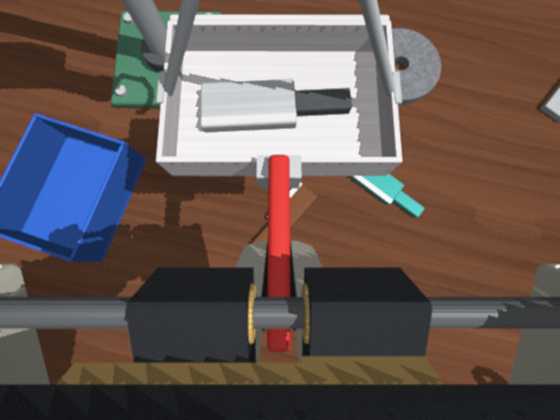

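```bash
python3 - <<'E'
from pan import *
b=cv2.imread('pics/side1.png');cv2.imwrite('pics/sc1.png',cv2.resize(b[120:200,225:305],None,fx=7,fy=7,interpolation=2))
a=cv2.imread('pics/top1.png');cv2.imwrite('pics/tc1.png',cv2.resize(a[150:230,185:265],None,fx=7,fy=7,interpolation=2))
e=place([*HK,HY],[[-.0654,.0012,.1435+.195+.0035+.0],[-.022,0,.323],[0,0,.292]]);e[0,2]=.3383+.0035
print(proj(K['side'],E['side'],e)-[225,120]);print(proj(K['top'],E['top'],e)-[185,150])
print((proj(K['side'],E['side'],e)-[225,120])*7);print((proj(K['top'],E['top'],e)-[185,150])*7)
E
```

```text
[[28.5628 33.9331]
 [36.0495 32.419 ]
 [39.6794 36.4276]]
[[27.9448 39.8513]
 [26.0264 24.027 ]
 [26.0364 18.1768]]
[[199.9398 237.5314]
 [252.3467 226.9331]
 [277.7558 254.9935]]
[[195.6135 278.9588]
 [182.185  168.1887]
 [182.2548 127.2375]]
```

View pics/sc1.png

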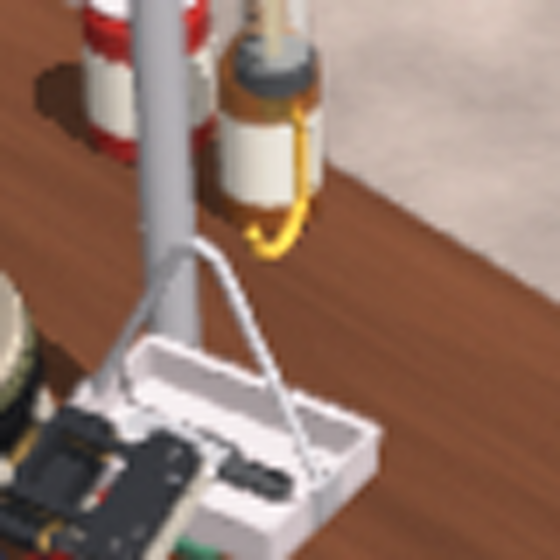

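View pics/tc1.png

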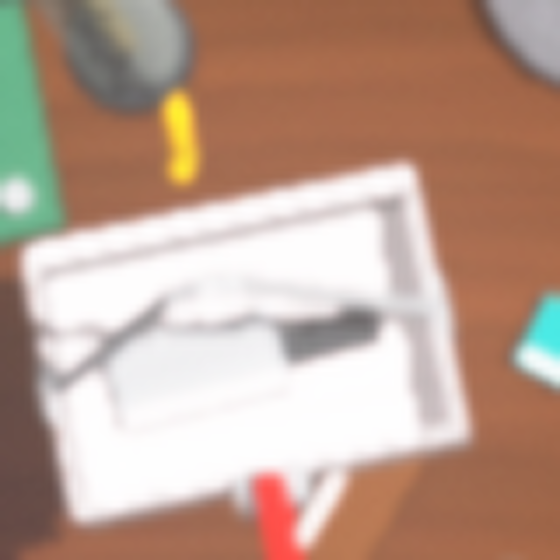

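```bash
python3 - <<'E'
from pan import *
e0,_=np.array([-.0654,.0012,.3383]),0
P=np.array([[.05,.075,-.1155],[.05,-.075,-.1155],[-.05,-.075,-.1155],[-.05,.075,-.1155],[0,.014,.0035-.004],[0,-.014,.0035-.004]])+e0
w=place([*HK,HY],P)
print((proj(K['side'],E['side'],w)-[225,120])*7);print((proj(K['top'],E['top'],w)-[185,150])*7)
a=cv2.imread('pics/top1.png');c=cv2.resize(a[180:205,200:235],None,fx=20,fy=20,interpolation=2);cv2.imwrite('pics/tc2.png',cv2.convertScaleAbs(c,alpha=2.5,beta=-380))
E
```

```text
[[149.8548 326.4414]
 [378.5944 421.6451]
 [271.0496 525.1568]
 [ 37.5967 422.5117]
 [177.67   235.0373]
 [222.9564 253.1366]]
[[ 17.9015 247.5102]
 [405.8419 165.4814]
 [459.3563 420.6374]
 [ 67.7806 504.1791]
 [157.2996 289.4277]
 [237.0163 272.5313]]
```

View pics/tc2.png

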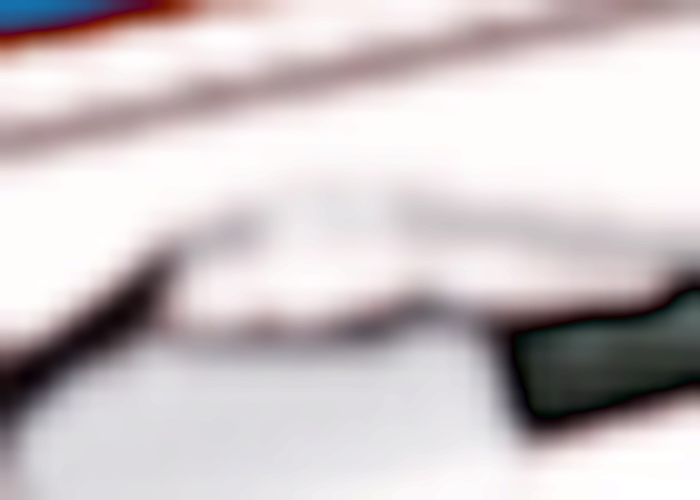

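```bash
python3 - <<'E'
import cv2,numpy as np
for n in ('w7','w9'):
    a=cv2.imread(f'pics/{n}.png');cv2.imwrite(f'pics/{n}z.png',cv2.resize(a[0:190,145:415],None,fx=2.95,fy=2.95,interpolation=2))
E
```

```text
(no output)
```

View pics/w7z.png

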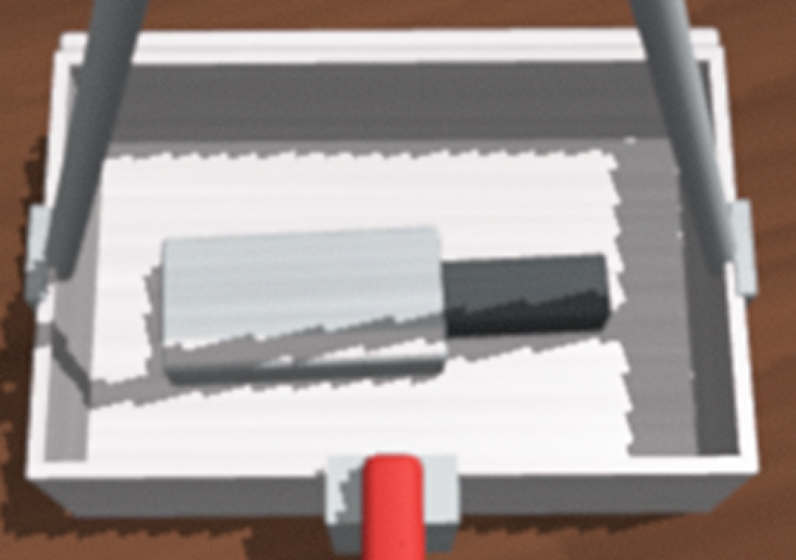

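View pics/w9z.png

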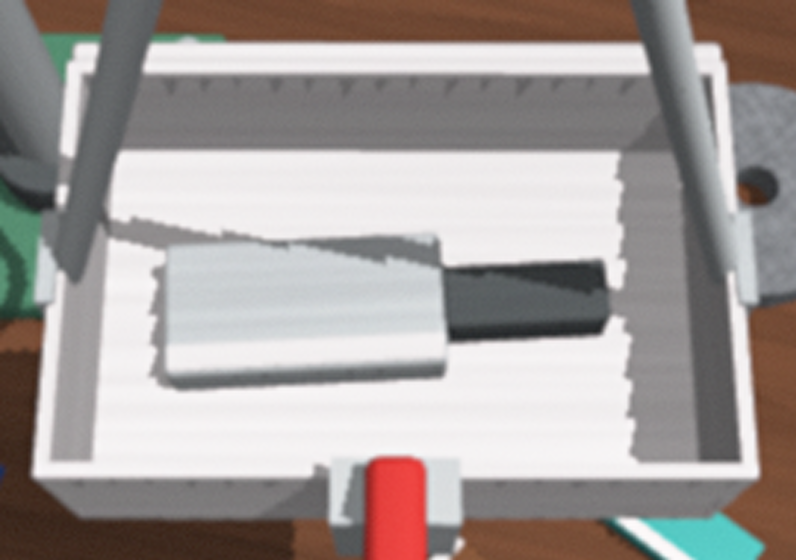

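```bash
cat > pnp.py <<'E'
from pan import *
O=np.array([[50,75,28],[50,-75,28],[-50,-75,28],[-50,75,28]])/1000.
def pnp(uv,off,sc):
    uv=(np.array(uv,float)+.5)/sc-.5+np.array(off)
    ok,rv,tv=cv2.solvePnP(O,uv,KW,None,flags=cv2.SOLVEPNP_ITERATIVE)
    C=np.eye(4);C[:3,:3]=cv2.Rodrigues(rv)[0];C[:3,3]=tv[:,0];pr=cv2.projectPoints(O,rv,tv,KW,None)[0][:,0];return TC@C,pr-uv
E
python3 - <<'E'
from pnp import *
A,ra=pnp([(62,37),(717,30),(758,470),(27,476)],(145,0),2.95)
B,rb=pnp([(77,46),(720,46),(757,477),(34,477)],(145,0),2.95)
print(ra,rb)
D=np.linalg.inv(A)@B
print('delta rot deg in pan axes',R.from_matrix(D[:3,:3]).as_rotvec(degrees=True),'eye shift',(D@[0,0,.1435,1])[:3]-[0,0,.1435],'grip shift',(D@[-.115,0,.034,1])[:3]-[-.115,0,.034])
print('A vs TP',R.from_matrix((np.linalg.inv(TP)@A)[:3,:3]).as_rotvec(degrees=True),(np.linalg.inv(TP)@A)[:3,3])
E
```

```text
[[-2.8147  1.3716]
 [ 2.8568  1.3068]
 [-0.9777 -1.2436]
 [ 0.9328 -1.2367]] [[-3.1249  1.5217]
 [ 2.7988  1.2371]
 [-0.8687 -0.9549]
 [ 1.1592 -1.5876]]
delta rot deg in pan axes [-0.0788  0.7137 -0.6735] eye shift [ 0.0013 -0.0011 -0.0028] grip shift [-0.0001  0.0002 -0.0013]
A vs TP [-0.2736 -1.64    0.3879] [-0.0007 -0.0001  0.0003]
```

```bash
python3 - <<'E'
from pan import *
from plant import robot
s=robot.read_state();print(eye_of(s),s['force'],s['wrist_torque'])
T=tool_for(-.001,0.0005,.340);go(T[:3,3],T[:3,:3])
E
```

```text
(array([-0.0652, -0.0001,  0.3381]), array([13.4917, -0.0097, -0.0297])) [-0.8938 -1.0724 -4.9223] [-0.2901  0.951  -0.0195]
step [ 0.0589 -0.0007  0.0256] [ 0.0003 -0.0002  0.0006] |rot deg| 0.0
```

Request:
jog_arm(steps=[[1,0.009,0,0.004,0,0,0],[1,0.022,0,0.0095,0,0,0],[1,0.037,0,0.016,0,0,0],[1,0.05,0,0.022,0,0,0],[1,0.059,0,0.0256,0,0,0]])

```text
t: 8.45
tool_pos: [0.4861, 0.1399, 0.2256]
orientation: [-2.997, -0.352, -0.669]
force: [-0.2, 1.6, -4.8]
opening: 0.0113
```

```bash
python3 - <<'E'
from pan import *
s=snap('side','side2.png');print(eye_of(s),s['force'],s['wrist_torque'],s['t'])
s=snap('top','top2.png');print(eye_of(s),s['force'],s['wrist_torque'])
b=cv2.imread('pics/side2.png');a=cv2.imread('pics/top2.png')
cv2.imwrite('pics/ts2.png',np.hstack([cv2.resize(b[120:200,225:305],None,fx=5,fy=5,interpolation=2),cv2.resize(a[140:220,175:255],None,fx=5,fy=5,interpolation=2)]))
T=tool_for(-.001,0.0005,.340);go(T[:3,3],T[:3,:3])
E
```

```text
(array([-0.0005, -0.0014,  0.3389]), array([13.3842,  0.0828, -0.0406])) [-0.2346  1.6074 -4.7692] [-0.1959  0.9042 -0.0248] 8.45
(array([ 0.0001, -0.0013,  0.3395]), array([13.3913,  0.0203, -0.039 ])) [ 0.0494  0.0072 -4.0014] [-0.2646  0.8925 -0.0074]
step [-0.0001 -0.0014 -0.0006] [ 0.0009  0.0009 -0.0005] |rot deg| 0.1
```

View pics/ts2.png

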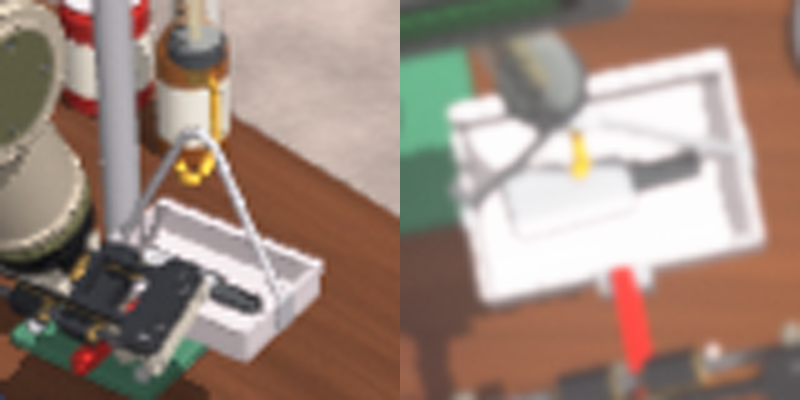

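Request:
jog_arm(steps=[[1,-0.003,-0.001,0.0055,0,0,0],[1,-0.0055,-0.001,0.012,0,0,0],[1,-0.0082,-0.001,0.0177,0,0,0],[1,-0.0107,-0.001,0.0231,0,0,0],[1,-0.0127,-0.001,0.0272,0,0,0]])

```text
t: 9.18
tool_pos: [0.4858, 0.1412, 0.1955]
orientation: [-2.997, -0.353, -0.669]
force: [-0.4, 0.1, -4.4]
opening: 0.0117
```

```bash
python3 - <<'E'
from pan import *
s=snap('side','side3.png');print(eye_of(s),s['force'],s['wrist_torque'],s['t'])
b=cv2.imread('pics/side3.png')
cv2.imwrite('pics/s3.png',cv2.resize(b[120:200,225:305],None,fx=7,fy=7,interpolation=2))
E
```

```text
(array([-0.0006,  0.0001,  0.3088]), array([13.4202,  0.067 , -0.033 ])) [-0.444   0.1142 -4.4109] [-0.2445  0.9132  0.0356] 9.175
```

View pics/s3.png

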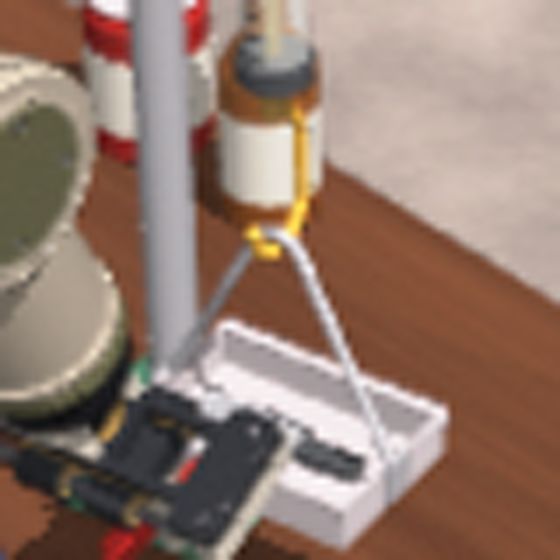

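Request:
jog_arm(steps=[[1,-0.001,0,0.0023,0,0,0],[1,-0.0021,0,0.0045,0,0,0],[1,-0.0032,0,0.0068,0,0,0],[1,-0.0042,0,0.0091,0,0,0],[1,-0.0053,0,0.0113,0,0,0]])

```text
t: 9.85
tool_pos: [0.4858, 0.1412, 0.1825]
orientation: [-2.997, -0.353, -0.669]
force: [2.0, 0.9, -2.5]
opening: 0.0118
```

```bash
python3 - <<'E'
from pan import *
from plant import robot
s=robot.read_state();print(eye_of(s),s['force'],s['wrist_torque'],s['t'],s['dq'])
E
```

```text
(array([-0.0006,  0.0001,  0.2959]), array([13.4206,  0.0735, -0.0309])) [ 2.0436  0.8936 -2.5046] [-0.1112  0.4087 -0.0182] 9.85 [ 0.0018  0.0143  0.0282  0.0004 -0.0398 -0.0019]
```

Request:
jog_arm(steps=[[1,-0.0015,0,0.0032,0,0,0],[1,-0.0032,0,0.0068,0,0,0],[1,-0.0049,0,0.0104,0,0,0],[1,-0.0066,0,0.0141,0,0,0],[1,-0.0083,0,0.0177,0,0,0]])

```text
t: 10.48
tool_pos: [0.4859, 0.1412, 0.1628]
orientation: [-2.997, -0.353, -0.669]
force: [1.7, 1.3, -1.5]
opening: 0.0116
```

```bash
python3 - <<'E'
from pan import *
from plant import robot
s=robot.read_state();print(eye_of(s),s['force'],s['wrist_torque'],s['t'])
E
```

```text
(array([-0.0005,  0.0001,  0.2762]), array([13.4199,  0.06  , -0.0323])) [ 1.7197  1.2995 -1.4648] [-0.0373  0.293   0.025 ] 10.475
```

```bash
python3 - <<'E'
from pan import *
s=snap('side','side4.png');print(eye_of(s),s['force'],s['wrist_torque'],s['t'])
s=snap('wrist','w10.png');print(eye_of(s),s['force'],s['wrist_torque'],s['t'])
b=cv2.imread('pics/side4.png')
cv2.imwrite('pics/s4.png',cv2.resize(b[120:200,225:305],None,fx=7,fy=7,interpolation=2))
c=cv2.imread('pics/w10.png');cv2.imwrite('pics/w10z.png',cv2.resize(c[0:190,145:415],None,fx=2.95,fy=2.95,interpolation=2))
T=tool_for(.002,0,.27);go(T[:3,3],T[:3,:3])
E
```

```text
(array([-0.0005,  0.0001,  0.2762]), array([13.4199,  0.06  , -0.0323])) [ 1.7197  1.2995 -1.4648] [-0.0373  0.293   0.025 ] 10.475
(array([-0.0007,  0.0001,  0.2754]), array([13.4188,  0.1125, -0.0272])) [ 0.6992  0.9883 -1.7701] [-0.0543  0.3945  0.0479] 10.525
step [0.0002 0.0001 0.0065] [ 0.0008  0.0021 -0.0005] |rot deg| 0.1
```

View pics/s4.png

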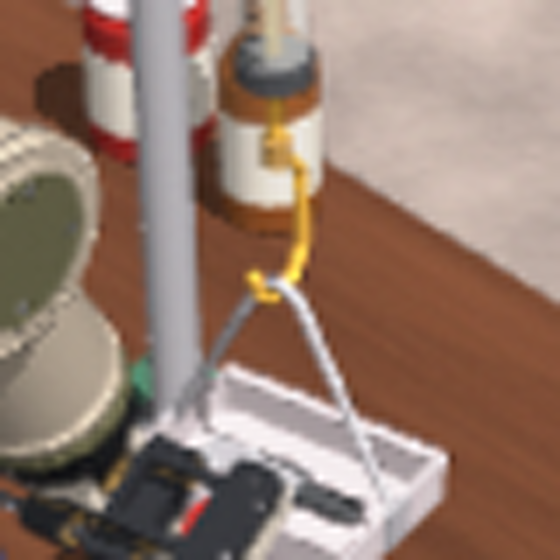

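View pics/w10z.png

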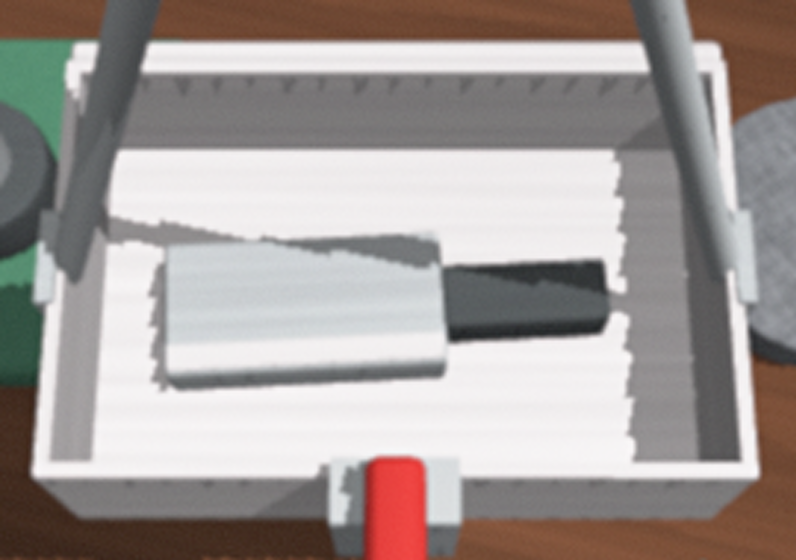

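Request:
jog_arm(steps=[[1,-0.0012,0,0.0035,0,0,0],[1,-0.0027,0,0.0075,0,0,0],[1,-0.004,0,0.0113,0,0,0],[1,-0.0053,0,0.0151,0,0,0],[1,-0.0067,0,0.0189,0,0,0]])

```text
t: 11.2
tool_pos: [0.4874, 0.1417, 0.142]
orientation: [-2.997, -0.353, -0.667]
force: [-0.6, 0.8, -0.3]
opening: 0.0117
```

```bash
python3 - <<'E'
from pan import *
from plant import robot
s=robot.read_state();print(eye_of(s),s['force'],s['wrist_torque'],s['t'])
E
```

```text
(array([0.0012, 0.0001, 0.2553]), array([13.4264,  0.1273, -0.0267])) [-0.574   0.7607 -0.3117] [-0.0226  0.3299  0.1064] 11.2
```

```bash
cat > avg.py <<'E'
from pan import *
from plant import robot
def avg(n):
    F=[]
    for i in range(n):
        robot.read_camera('side');s=robot.read_state();F.append(np.r_[s['force'],s['wrist_torque']])
    F=np.array(F);print('t',s['t'],'eye',eye_of(s)[0],'F',F.mean(0),'sem',F.std(0)/np.sqrt(n));return F
E
python3 -c "
from avg import *
avg(10)"
```

```text
t 11.7 eye [0.0013 0.0001 0.2559] F [ 0.3747  0.9343 -0.6509 -0.0439  0.2898  0.1491] sem [0.1428 0.1364 0.1314 0.0116 0.0127 0.0103]
```

Request:
jog_arm(steps=[[1,-0.0006,-0.001,0.0015,0,0,0],[1,-0.0014,-0.002,0.0032,0,0,0],[1,-0.0022,-0.003,0.0049,0,0,0],[1,-0.0031,-0.003,0.0068,0,0,0],[1,-0.0042,-0.003,0.0091,0,0,0]])

```text
t: 12.32
tool_pos: [0.487, 0.1446, 0.1325]
orientation: [-2.997, -0.353, -0.668]
force: [0.6, -0.3, -0.6]
opening: 0.0117
```

```bash
python3 -c "
from avg import *
avg(10)"
```

```text
t 12.825 eye [0.0014 0.0031 0.246 ] F [ 1.6024 -0.7913 -0.5007 -0.0923  0.1863 -0.1779] sem [0.1736 0.1234 0.1319 0.0067 0.0103 0.0064]
```

Request:
jog_arm(steps=[[1,0.0006,0.0005,0.0006,0,0,0],[1,0.0014,0.001,0.001,0,0,0],[1,0.0022,0.0015,0.0012,0,0,0],[1,0.003,0.0015,0.0015,0,0,0],[1,0.0036,0.0015,0.0017,0,0,0]])

```text
t: 13.45
tool_pos: [0.4909, 0.1441, 0.1323]
orientation: [-2.997, -0.353, -0.667]
force: [-4.1, -0.2, 0.4]
opening: 0.0113
```

```bash
python3 -c "
from avg import *
avg(10)"
```

```text
t 13.95 eye [0.0053 0.0016 0.2459] F [-3.418  -0.5395 -0.3522 -0.0675  0.4162  0.0829] sem [0.1244 0.2076 0.106  0.0074 0.0062 0.0074]
```

Request:
jog_arm(steps=[[1,-0.0012,-0.0003,-0.0005,0,0,0],[1,-0.0024,-0.0005,-0.0011,0,0,0],[1,-0.0024,-0.0005,-0.0011,0,0,0]])

```text
t: 14.32
tool_pos: [0.489, 0.144, 0.1334]
orientation: [-2.996, -0.353, -0.671]
force: [2.2, 1.2, -0.6]
opening: 0.0116
```

```bash
python3 -c "
from avg import *
avg(10)"
```

```text
t 14.825 eye [0.0027 0.0021 0.246 ] F [ 3.0253  0.9081 -0.5492 -0.0348  0.0742  0.015 ] sem [0.1815 0.1568 0.1265 0.0103 0.0062 0.0092]
```

Request:
jog_arm(steps=[[1,0.0011,0,0.0005,0,0,0],[1,0.0011,0,0.0005,0,0,0]])

```text
t: 15.08
tool_pos: [0.4893, 0.1442, 0.1323]
orientation: [-2.997, -0.353, -0.667]
force: [-0.4, -0.2, -0.6]
opening: 0.0111
```

```bash
python3 -c "
from avg import *
avg(8)"
```

```text
t 15.475 eye [0.0039 0.0021 0.2459] F [ 0.3236 -0.1464 -0.4139 -0.0689  0.2429  0.0033] sem [0.1687 0.1965 0.0726 0.0114 0.0091 0.0112]
```

Request:
jog_arm(steps=[[1,-0.001,0,0.0022,0,0,0],[1,-0.0021,0,0.0045,0,0,0],[1,-0.0032,0,0.0068,0,0,0],[1,-0.0042,0,0.0091,0,0,0],[1,-0.0051,0,0.0109,0,0,0]])

```text
t: 16.1
tool_pos: [0.4896, 0.1442, 0.1203]
orientation: [-2.997, -0.353, -0.668]
force: [0.9, -0.1, 0.0]
opening: 0.0117
```

```bash
python3 -c "
from avg import *
avg(14)"
```

```text
t 16.8 eye [0.0039 0.0021 0.2339] F [ 0.2651  0.0466 -0.1551 -0.0529  0.1881  0.0198] sem [0.1331 0.1289 0.1626 0.0092 0.0089 0.0069]
```

Request:
jog_arm(steps=[[1,0,0,0,0,0,0],[1,0,0,0,0,0,0]], force=10)

```text
t: 17.05
tool_pos: [0.4896, 0.1442, 0.1206]
orientation: [-2.997, -0.353, -0.668]
force: [0.2, -0.4, 0.2]
opening: 0.0121
```

```bash
python3 -c "
from avg import *
avg(5)
s=snap('wrist','w11.png');s=snap('side','side5.png')
c=cv2.imread('pics/w11.png');cv2.imwrite('pics/w11z.png',cv2.resize(c[0:190,145:415],None,fx=2.95,fy=2.95,interpolation=2))
"
```

```text
t 17.3 eye [0.0039 0.0021 0.2339] F [ 0.2112 -0.1968  0.0179 -0.0811  0.1829 -0.0793] sem [0.1493 0.0858 0.2632 0.0123 0.0047 0.0149]
```

View pics/w11z.png

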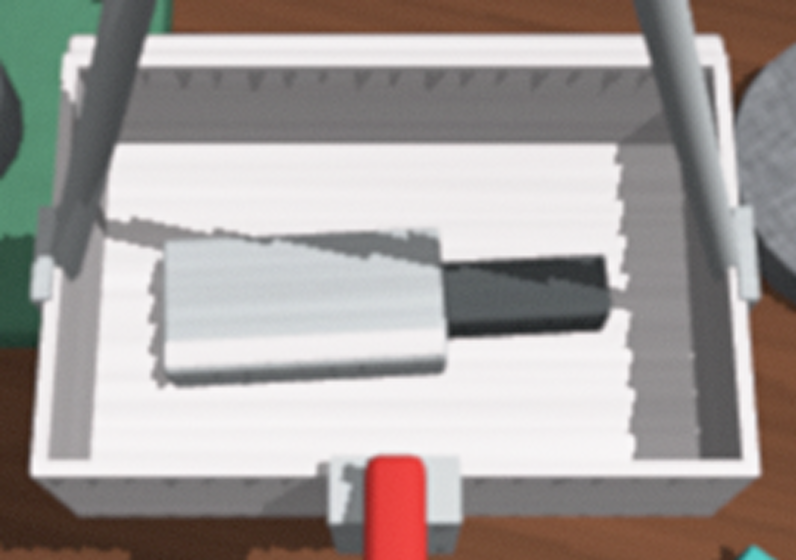

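Request:
jog_arm(steps=[[1,0,0,0,0,0,0],[1,0,0,0,0,0,0],[1,0,0,0,0,0,0]], force=3)

```text
t: 17.77
tool_pos: [0.4896, 0.1442, 0.1206]
orientation: [-2.997, -0.353, -0.668]
force: [-0.3, 0.2, 0.8]
opening: 0.012
```

```bash
python3 -c "
from avg import *
avg(12)
s=snap('wrist','w12.png');s=snap('side','side6.png')
c=cv2.imread('pics/w12.png');cv2.imwrite('pics/w12z.png',cv2.resize(c[0:190,145:415],None,fx=2.95,fy=2.95,interpolation=2))
"
```

```text
t 18.375 eye [0.0039 0.0021 0.2339] F [ 0.0145 -0.28   -0.0531 -0.0592  0.1781 -0.0338] sem [0.1113 0.1217 0.1592 0.009  0.01   0.0081]
```

View pics/w12z.png

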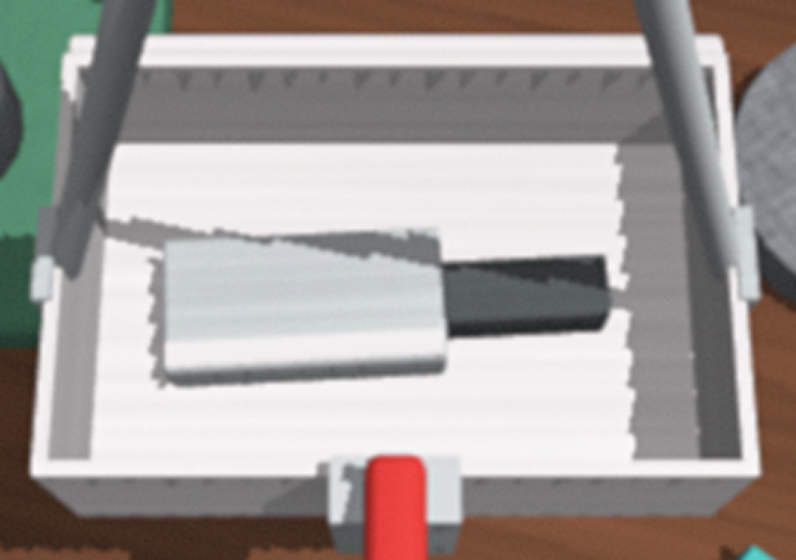

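Request:
jog_arm(steps=[[1,-0.0006,0,0.0012,0,0,0],[1,-0.0012,0,0.0025,0,0,0],[1,-0.0018,0,0.0038,0,0,0],[1,-0.0023,0,0.005,0,0,0],[1,-0.0023,0,0.005,0,0,0]])

```text
t: 19.1
tool_pos: [0.4896, 0.1442, 0.1149]
orientation: [-2.997, -0.353, -0.668]
force: [0.2, -0.5, 0.8]
opening: 0.0122
```

```bash
python3 -c "
from avg import *
avg(12)
s=snap('wrist','w13.png');s=snap('side','side7.png')
c=cv2.imread('pics/w13.png');cv2.imwrite('pics/w13z.png',cv2.resize(c[0:190,145:415],None,fx=2.95,fy=2.95,interpolation=2))
"
```

```text
t 19.7 eye [0.004  0.0021 0.2284] F [ 0.2074  0.0331  0.2005 -0.0481  0.151  -0.0262] sem [0.1374 0.1663 0.1216 0.0067 0.0098 0.0096]
```

View pics/w13z.png

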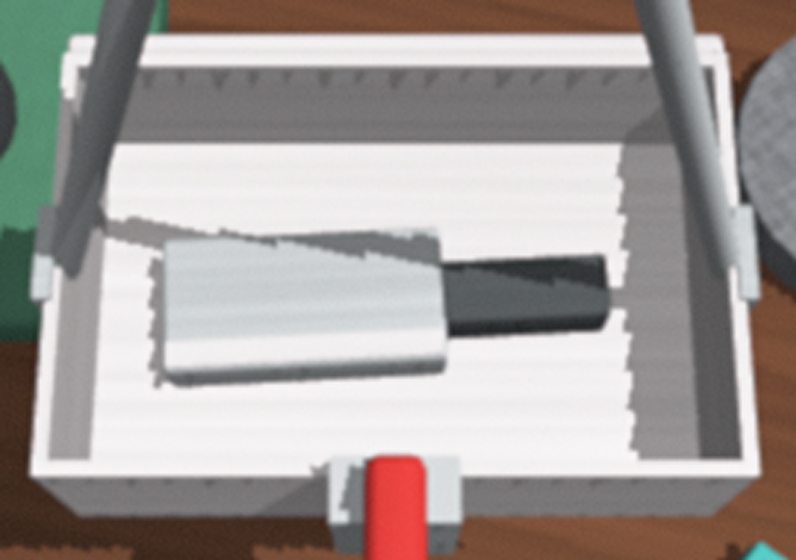

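Request:
jog_arm(steps=[[0.6,0,0,0,0,0,0],[0.6,0,0,0,0,0,0],[0.6,0,0,0,0,0,0]])

```text
t: 20.18
tool_pos: [0.4896, 0.1442, 0.1151]
orientation: [-2.997, -0.353, -0.668]
force: [-0.3, -0.5, -0.9]
opening: 0.0353
```

```bash
python3 -c "
from avg import *
for i in range(6):
    s=snap('wrist' if i%2 else 'side',f'r{i}.png');print(s['t'],s['opening'],s['force'],s['wrist_torque'])
c=[cv2.imread(f'pics/r{i}.png') for i in range(6)]
cv2.imwrite('pics/r_s.png',np.hstack([cv2.resize(x[130:210,225:305],None,fx=3.2,fy=3.2,interpolation=2) for x in (c[0],c[2],c[4])]))
cv2.imwrite('pics/r_w.png',np.hstack([cv2.resize(x[0:320,145:415],None,fx=.97,fy=.97) for x in (c[1],c[3],c[5])]))
"
```

```text
20.175 0.03526440649401619 [-0.2871 -0.4795 -0.9289] [ 0.0273  0.1855 -0.0202]
20.225 0.036246744389699936 [ 0.0727 -0.3065  0.6503] [-0.0326  0.1068 -0.053 ]
20.275 0.0371732918634863 [ 0.8997 -0.2926 -0.0695] [-0.0181  0.1757 -0.0526]
20.325 0.03692024985607359 [-0.4927  0.3196  0.355 ] [-0.0338  0.2152  0.0319]
20.375 0.03719409511199974 [-0.5993 -0.3447  0.1138] [-0.0375  0.2028  0.0232]
20.425 0.03742310977532785 [ 0.7478  0.365  -0.6074] [-0.0033  0.147   0.0233]
```

View pics/r_s.png

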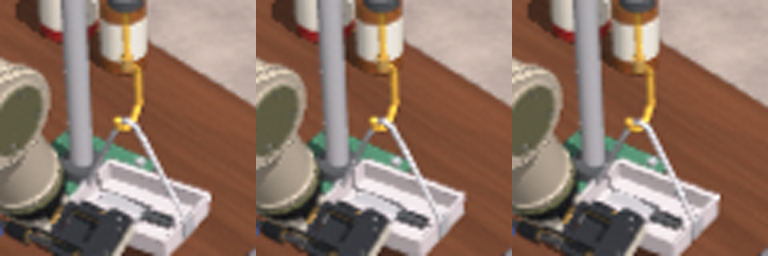

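View pics/r_w.png

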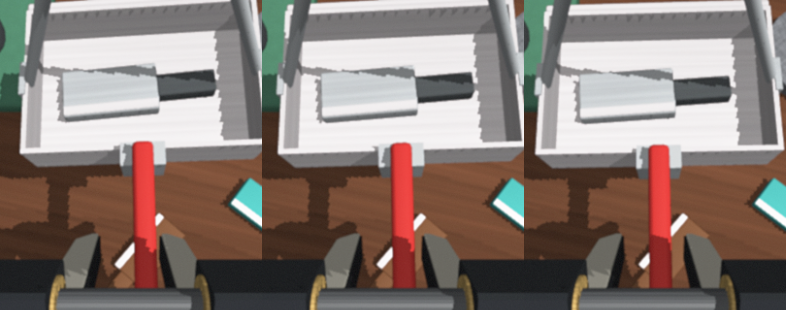

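Request:
jog_arm(steps=[[0.2,0,0,0,0,0,0],[0.2,0,0,0,0,0,0],[0.2,0,0,-0.015,0,0,0],[0.2,0,0,-0.035,0,0,0],[0.2,0,0,-0.06,0,0,0]])

```text
t: 21.1
tool_pos: [0.4642, 0.1382, 0.1694]
orientation: [-2.997, -0.353, -0.666]
force: [-0.5, 0.2, -0.5]
opening: 0.0743
```

```bash
python3 -c "
from avg import *
s=snap('wrist','w14.png');print(s['t'],s['opening'],s['tool_pos'],s['force'],s['q'])
"
```

```text
21.1 0.0743216993027297 [0.4642 0.1382 0.1694] [-0.5081  0.1983 -0.4891] [ 0.1594 -0.6302  2.3031  0.037   1.0326  1.484 ]
```

View pics/w14.png

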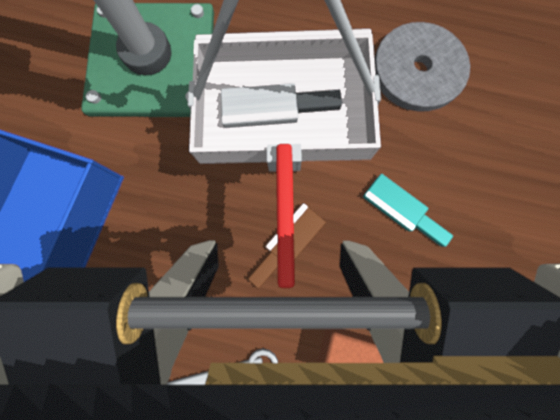

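```bash
python3 - <<'E'
from kin import *
W4=Ewrist([.4537,-.1408,.1675],[2.9849,-.4106,.6586])
for z in (.046,.05,.055,.06): print(z,ray(KW,W4,(510,190),z),ray(K['top'],E['top'],(403,236.4),z))
P=np.array([.42,-.34,.20]);Rm=Rt(-.4,np.radians(5))
print(ik(P,Rm,np.array([-.8,-.3,2,0,1.2,1.4])))
from plant import robot
go([.44,.05,.25],Rt(0,np.radians(25)))
go([.40,-.36,.20],Rt(-.5,np.radians(5)))
E
```

```text
0.046 [ 0.4602 -0.3848  0.046 ] [ 0.458  -0.3736  0.046 ]
0.05 [ 0.4601 -0.3815  0.05  ] [ 0.4576 -0.3726  0.05  ]
0.055 [ 0.4601 -0.3773  0.055 ] [ 0.4572 -0.3714  0.055 ]
0.06 [ 0.46   -0.3731  0.06  ] [ 0.4568 -0.3701  0.06  ]
(array([-0.7983, -0.1081,  1.7902,  0.0344,  1.3791,  1.1673]), np.float64(3.122711283940738e-14))
step [-0.0079  0.0801 -0.0885] [-0.0994 -0.0057  0.2123] |rot deg| 13.4
step [-0.1506  0.4696 -0.1006] [-0.1928 -0.3387  0.7125] |rot deg| 46.5
```

Request:
jog_arm(steps=[[0.2,0,0,-0.05,0,0,0],[0.6,-0.01,0.05,-0.1,-0.02,-0.02,0.06],[1,-0.05,0.11,-0.1,-0.05,-0.09,0.19],[1,-0.08,0.17,-0.1,-0.08,-0.15,0.31],[1,-0.1,0.23,-0.1,-0.11,-0.2,0.42]])

```text
t: 21.78
tool_pos: [0.3909, -0.0977, 0.2242]
orientation: [-3.093, 0.319, -0.365]
force: [1.4, -0.0, 0.7]
opening: 0.0393
```

```bash
python3 - <<'E'
from kin import *
go([.40,-.34,.22],Rt(-.5,np.radians(5)))
E
```

```text
step [0.0568 0.2356 0.0092] [-0.0818 -0.1381  0.2897] |rot deg| 19.0
```

Request:
jog_arm(steps=[[1,0.057,0.236,0.009,-0.082,-0.138,0.29],[1,0.057,0.236,0.009,-0.082,-0.138,0.29],[1,0.057,0.236,0.009,-0.082,-0.138,0.29],[1,0.057,0.236,0.009,-0.082,-0.138,0.29],[1,0.057,0.236,0.009,-0.082,-0.138,0.29]])

```text
t: 22.4
tool_pos: [0.3992, -0.3437, 0.2182]
orientation: [3.019, -0.778, 0.128]
force: [-0.7, 1.4, 0.4]
opening: -0.0001
```

```bash
python3 - <<'E'
from kin import *
s=snap('wrist','w15.png');print(s['t'],s['opening'],s['tool_pos'].tolist(),s['orientation'].tolist())
s=snap('side','side8.png')
b=cv2.imread('pics/side8.png');cv2.imwrite('pics/s8.png',cv2.resize(b[110:220,210:320],None,fx=5,fy=5,interpolation=2))
E
```

```text
22.4 -6.636923495529485e-05 [0.3992242409333362, -0.3436636711083566, 0.21822578270241347] [3.019055685064723, -0.7780039684916206, 0.12842624941660394]
```

View pics/w15.png

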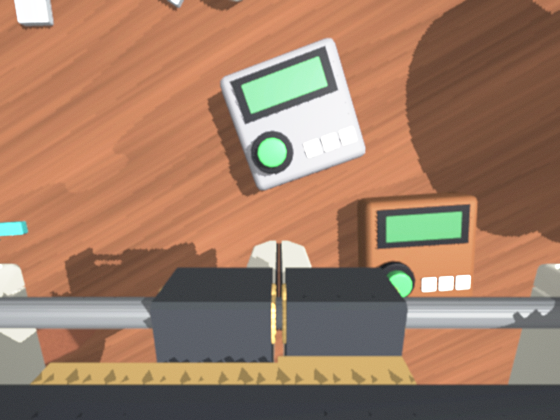

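View pics/s8.png

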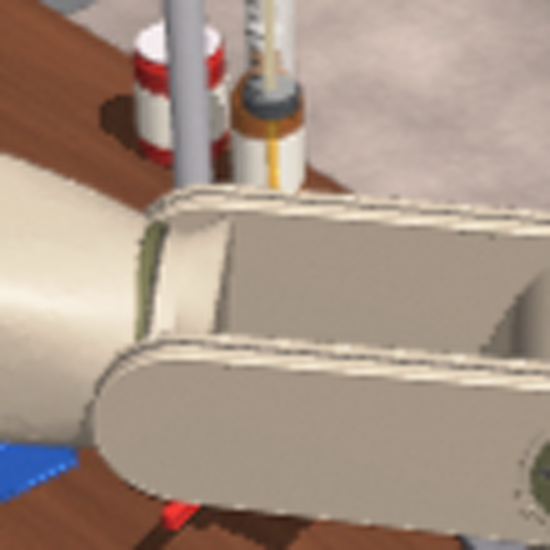

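```bash
python3 - <<'E'
from kin import *
W=Ewrist([0.3992242409333362,-0.3436636711083566,0.21822578270241347],[3.019055685064723,-0.7780039684916206,0.12842624941660394])
for z in (.046,.05,.055,.06): print(z,ray(KW,W,(272,152),z))
T=[.4575,-.372,.10]
print(ik(np.array(T),Rt(-.5,0),np.array([-.8,-.1,1.8,0,1.4,1.2])))
go(T,Rt(-.5,0))
s=snap('top','top3.png');a=cv2.imread('pics/top3.png');cv2.imwrite('pics/t3.png',cv2.resize(a[120:260,150:300],None,fx=4,fy=4,interpolation=2))
E
```

```text
0.046 [ 0.4589 -0.3686  0.046 ]
0.05 [ 0.4588 -0.3687  0.05  ]
0.055 [ 0.4587 -0.3687  0.055 ]
0.06 [ 0.4586 -0.3688  0.06  ]
(array([-0.7696,  0.1629,  1.6972,  0.    ,  1.2815,  1.3012]), np.float64(9.880205237402165e-15))
step [ 0.0553 -0.0001  0.1243] [-0.0007 -0.0857 -0.0018] |rot deg| 4.9
```

View pics/t3.png

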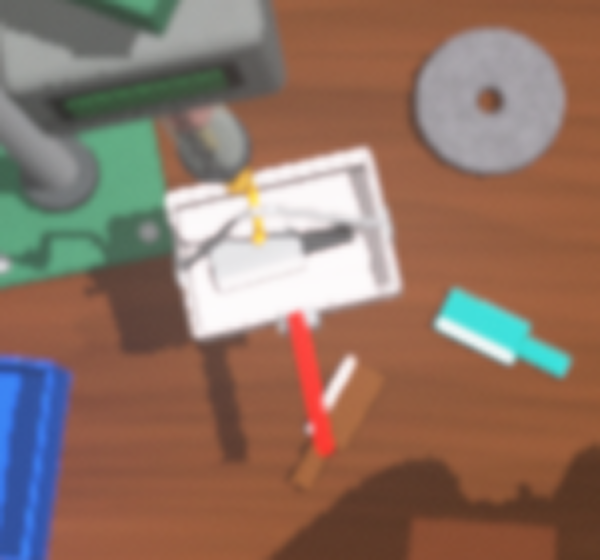

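Request:
jog_arm(steps=[[1,0.045,-0.001,0.04,0,-0.086,-0.002],[1,0.055,-0.002,0.08,0,-0.086,-0.002],[1,0.056,-0.002,0.115,0,-0.086,-0.002],[1,0.056,-0.002,0.122,0,-0.086,-0.002],[1,0.056,-0.002,0.122,0,-0.086,-0.002]])

```text
t: 23.18
tool_pos: [0.4596, -0.3692, 0.1039]
orientation: [-3.045, 0.773, -0.002]
force: [-0.1, -0.2, 0.5]
opening: 0.0006
```

```bash
python3 - <<'E'
from kin import *
from plant import robot
import time
imgs=[]
for i in range(12):
    imgs.append(robot.read_camera('top')['image'].astype(float)[120:260,150:300])
s=robot.read_state();print(s['t'],s['tool_pos'],s['orientation'],s['force'])
go([.458,-.3695,.10],Rt(-.5,0))
for i in range(1,12): print(np.abs(imgs[i]-imgs[i-1]).mean().round(3),end=' ')
def cen(im):
    r=(im[...,0]>170)&(im[...,1]<90)&(im[...,2]<90);y,x=np.nonzero(r);return x.mean(),y.mean(),r.sum()
def yel(im):
    r=(im[...,0]>170)&(im[...,1]>120)&(im[...,2]<100);y,x=np.nonzero(r);return x.mean(),y.mean(),r.sum()
print();print([tuple(np.round(cen(i),2)) for i in imgs]);print([tuple(np.round(yel(i),2)) for i in imgs])
E
```

```text
23.775 [ 0.4592 -0.37    0.103 ] [-3.0442  0.7752 -0.001 ] [0.046  0.5103 0.3655]
step [-0.0013  0.0001  0.003 ] [-0.0004 -0.0006  0.0013] |rot deg| 0.1
0.458 0.444 0.443 0.452 0.446 0.493 0.454 0.45 0.446 0.452 0.443 
[(np.float64(77.48), np.float64(96.89), np.float64(166.0)), (np.float64(77.5), np.float64(96.94), np.float64(167.0)), (np.float64(77.51), np.float64(97.04), np.float64(168.0)), (np.float64(77.53), np.float64(97.01), np.float64(169.0)), (np.float64(77.53), np.float64(97.01), np.float64(169.0)), (np.float64(77.52), np.float64(96.92), np.float64(168.0)), (np.float64(77.52), np.float64(96.92), np.float64(168.0)), (np.float64(77.5), np.float64(96.94), np.float64(167.0)), (np.float64(77.5), np.float64(96.94), np.float64(167.0)), (np.float64(77.5), np.float64(96.94), np.float64(167.0)), (np.float64(77.5), np.float64(96.94), np.float64(167.0)), (np.float64(77.5), np.float64(96.94), np.float64(167.0))]
[(np.float64(116.68), np.float64(124.5), np.float64(221.0)), (np.float64(116.8), np.float64(124.51), np.float64(222.0)), (np.float64(117.09), np.float64(125.04), np.float64(220.0)), (np.float64(116.9), np.float64(124.92), np.float64(221.0)), (np.float64(116.67), np.float64(124.41), np.float64(219.0)), (np.float64(117.12), np.float64(124.91), np.float64(217.0)), (np.float64(116.78), np.float64(124.31), np.float64(218.0)), (np.float64(117.05), np.float64(124.57), np.float64(214.0)), (np.float64(117.06), np.float64(124.62), np.float64(215.0)), (np.float64(116.71), np.float64(124.06), np.float64(217.0)), (np.float64(117.3), np.float64(124.69), np.float64(217.0)), (np.float64(117.13), np.float64(124.3), np.float64(218.0))]
```

```bash
python3 - <<'E'
from kin import *
from plant import robot
sl=[]
for i in range(140):
    im=robot.read_camera('top')['image'].astype(float)[120:260,150:300]
    sl.append(im)
sl=np.array(sl);print(robot.read_state()['t'])
ref=sl[-40:].mean(0)
g=np.abs(np.gradient(ref.mean(-1))[0])>8
# pan-region deviation in 1-s blocks
d=np.abs(sl-ref)[:,:,:,:].mean(-1)
m=np.zeros(g.shape,bool);m[40:115,40:105]=1;m&=g
for k in range(0,140,20): print(k,(sl[k:k+20].mean(0)-ref)[m].std().round(3), sl[k:k+20].std(0)[m].mean().round(3), sl[k:k+20].std(0)[:30,100:].mean().round(3))
cv2.imwrite('pics/top4.png',robot.read_camera('top')['image'][:,:,::-1]);snap('side','side9.png')
E
```

```text
30.775
0 0.113 0.362 0.465
20 0.115 0.36 0.465
40 0.114 0.357 0.466
60 0.112 0.361 0.465
80 0.112 0.365 0.468
100 0.065 0.36 0.466
120 0.065 0.361 0.467
```

Request:
jog_arm(steps=[[1,-0.001,0,0.012,0,0,0],[1,-0.001,0,0.024,0,0,0],[1,-0.001,0,0.03,0,0,0],[1,-0.001,0,0.03,0,0,0]])

```text
t: 31.38
tool_pos: [0.4585, -0.3695, 0.0758]
orientation: [-3.044, 0.775, -0.001]
force: [-11.8, 9.1, 31.0]
opening: 0.0006
```

```bash
python3 -c "
from kin import *
s=snap('wrist','w16.png');print(s['t'],s['tool_pos'],s['force'])"
```

```text
31.375 [ 0.4585 -0.3695  0.0758] [-11.8176   9.1377  30.9714]
```

View pics/w16.png

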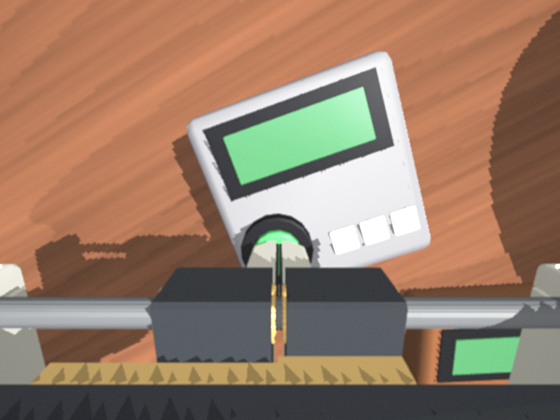

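Request:
jog_arm(steps=[[1,0,0,-0.0008,0,0,0]])

```text
t: 31.55
tool_pos: [0.4583, -0.3694, 0.0771]
orientation: [-3.044, 0.775, -0.0]
force: [-0.5, 1.7, 2.7]
opening: 0.0006
```

Request:
jog_arm(steps=[[1,0,0,-0.001,0,0,0]])

```text
t: 31.68
tool_pos: [0.4583, -0.3694, 0.078]
orientation: [-3.045, 0.774, -0.0]
force: [0.4, -0.6, 3.8]
opening: 0.0004
```

Request:
jog_arm(steps=[[1,0,0,-0.001,0,0,0]])

```text
t: 31.8
tool_pos: [0.4583, -0.3694, 0.0787]
orientation: [-3.045, 0.775, -0.0]
force: [0.2, -0.9, 2.6]
opening: 0.0007
```

Request:
jog_arm(steps=[[1,0,0,-0.001,0,0,0]])

```text
t: 31.92
tool_pos: [0.4583, -0.3694, 0.0793]
orientation: [-3.044, 0.775, -0.0]
force: [0.6, 0.4, 2.6]
opening: 0.0005
```

Request:
jog_arm(steps=[[1,0,0,-0.006,0,0,0],[1,0,0,-0.03,0,0,0],[1,0,0,-0.07,0,0,0],[1,0,0,-0.11,0,0,0],[1,0,0,-0.11,0,0,0]])

```text
t: 32.55
tool_pos: [0.4599, -0.3709, 0.1937]
orientation: [3.042, -0.774, 0.009]
force: [1.1, -0.4, 0.5]
opening: 0.0005
```

```bash
python3 -c "
from kin import *
s=snap('wrist','w17.png');print(s['t'],s['tool_pos'],s['force']);snap('top','top5.png');snap('side','side10.png')
a=cv2.imread('pics/top4.png')[110:260,150:450];b=cv2.imread('pics/top5.png')[110:260,150:450]
cv2.imwrite('pics/cmp.png',cv2.resize(np.vstack([a,b]),None,fx=2,fy=2,interpolation=2))
"
```

```text
32.55 [ 0.4599 -0.3709  0.1937] [ 1.0959 -0.356   0.4873]
```

View pics/cmp.png

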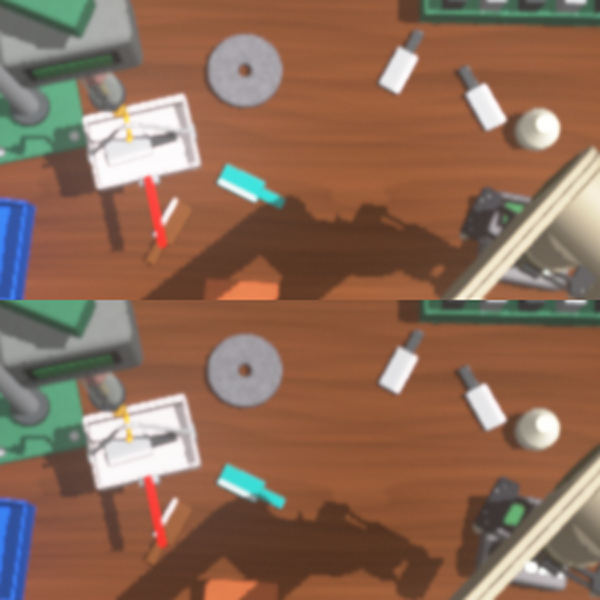

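View pics/w17.png

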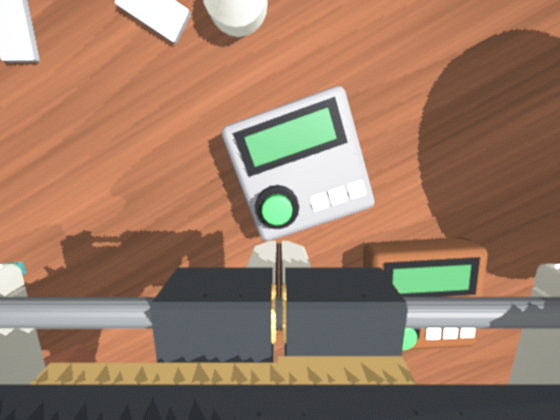

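```bash
python3 -c "
from plant import robot
for i in range(4): robot.read_camera('top')
s=robot.read_state();print(s['t'],abs(s['dq']).max());print(robot.close_job())"
```

```text
32.9 0.007391356337808713
the job is handed in; nothing more can be done
None
```

I weighed the blank and handed the job in at 32.9 s, with the pan hanging on the hook, the blank in it and the arm touching nothing.

**How it went:** I gripped the red handle, passed the bail over the hook and lowered the pan slowly. I relaxed the grip from 60 to 10 to 3 N and opened the jaws only when the wrist force and moment were near zero. I then waited until the top camera showed nothing but image noise for about 7 s, and pressed the green key on the grey terminal.

**Last checks:**
- **Pan and bench:** pictures before and after the key press show the pan, the blank and the bench items in view unmoved.
- **Key:** it came back up. As I lifted off, a steady force of about 3 N over more than 2 mm showed I was on the sprung key and that it had gone down. There was no readout to confirm the weight was stored.

**Weak points:**
- **Key press force:** I pushed about 31 N vertically at the end of the key's travel, far more than the 4 N needed but under the 40 N limit.
- **Balance at release:** the two measures disagreed slightly. Force suggested the hook still lacked 0.05 to 0.25 N of the weight; moment suggested it carried about 0.2 N too much. I measured no hook speed, but pictures just after release showed no visible jump.
- **Joint 2 near its limit:** early on it read -0.892 rad against a stated limit of -0.89, when I asked for a pose out of reach.

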